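# Load the clamp shaker and latch its hold-down lever

## Robot

A 7-joint arm with a two-finger parallel gripper is mounted at the origin on a cart in front of the work surface, level with it; the furniture and walls round the work are solid. World frame = base frame: x ahead of the robot, y to its left, z up, the work surface at z = 0. Lengths are in m, angles in rad, forces in N, time in s.
With the tool pointing down it reaches from about 0.425 to 1.025 m from the base axis. Payload 3.6 kg.
Tool frame: the origin (TCP) lies on the centre line of the jaws, within the pads' length; the fingertips stand 22 mm ahead of it and the grasp point (between the pads) lies 3 mm ahead of it (tips_ahead is the distance from the TCP to the fingertips, in m); x points along the fingers, y is the direction in which the jaws open and shut, and the axes are right-handed (so a half turn about x gives the same grasp; the last joint's range is limited). The gripper opens to 85 mm and grips with 20 to 120 N. Pads are 22 mm wide; open, the fingers measure 114 mm over their backs; the gripper's body (76 mm by 85 mm) begins 54 mm behind the grasp point. The pads swing forward as they close: fully open they stand 13 mm farther back than shut.
Start: joints at [1.2, 0.591, 0.048, 1.609, -0.033, 0.943, -0.034], TCP at [0.199, -0.697, 0.253] pointing down, gripper open.
Joint ranges: [-2.69, 2.69], [-0.47, 2.24], [-1.27, 1.36], [0.19, 2.51], [-1.53, 4.68], [0.08, 2.07], [-3.09, 3.09]. Speed limits (rad/s): [2.57, 2.57, 3.14, 3.14, 3.14, 3.14, 3.14].

## Interface

Orientations are given as a unit quaternion [w, x, y, z].
In Python, from plant import * gives the robot as it stands.
- The arm moves only by the tool carry_out, never from a script. Its argument "series" is a list of rows, each an object of numbers: "tx", "ty", "tz": the shift along the tool's x, y, z normalised to -1 to 1, where 1 is 4 cm; "rx", "ry", "rz": the turn, a rotation vector about the tool's x, y, z normalised to -1 to 1, where 1 is 0.15 rad. A call has 1 to 20 rows; each row shifts and turns the pose as measured when the row begins, along the tool's axes as they then stand; what a row does not reach is not made up. A row lasts 1/8 s, in which the tool goes at most 62.5 mm and 10.7 degrees, less where a joint would pass 70% of its speed; a pose out of reach is approached as far as the arm can. A call with a number of a shift or a turn outside -1 to 1 is refused whole. A call with a gripper value outside its range is refused whole. "claw" is the closure, from 0 (fully open) to 1 (shut), set as the call begins (left out, the last holds). The fingers move at their own pace and stop on an object; "force" is the grip in N (left out, the last holds). Time passes only in rows, so rows that do not move let the fingers close. It gives the time, the measured TCP pose, the force and the opening at its end, in the units of the state.
- observe(): the state, without advancing time (a new reading comes with each control period).
- read_camera(name): name is "scene" or "top" or "wrist"; returns (picture, depth): 400x640x3 uint8, blue, green, red; 400x640 float32, m along the optical axis (not along the pixel's ray), 0 where there is no reading.
- camera_info(name): a dict with "fx", "fy", "cx", "cy" (pixels), "dist_coeffs" ([k1, k2, p1, p2, k3] as OpenCV has them; the pictures are not rectified), "origin" and "orientation" of the camera in the world; the wrist camera has in their place "tool_from_camera" (4x4, takes a point from camera to tool coordinates, whose origin is the TCP and whose axes are the tool frame's). Camera axes: x right, y up, looking along -z (the intrinsics and any distortion apply to the point x, -y, -z); pixel columns grow to the right and rows downward; lengths in m; the calibration is good to about 2 mm. A picture is of the moment at which its call begins: read the wrist's pose just before it. camera_info takes no time and is no camera call.
- sign_off(): hands the job in, once; it reports no verdict.
The state is a dict: "clock": time; "joints": joint angles; "joint_vel": joint speeds; "joint_torque": joint torques, N m; "eef_pos": TCP position; "orientation": TCP orientation; "wrist_force": force on the tool from outside, world axes, zero at the start; "moment": the same for the moment, N m; "gripper_width": opening from 0.0 (shut) to 1.0 (fully open).
Only numpy, scipy, OpenCV 4.12 (cv2) and the standard library are available. Lean on these libraries where they do the work, as an engineer would, in place of code of your own. Each camera call takes 0.05 s, during which the arm holds its last target.

## Task

The lab shaker's bed is to be loaded with the low oblong white box. First take the small brown bottle off the shaker's bed and stand it upright on the bench top; then put the oblong box flat on the bed, long side along the rails, and push it fully home between the rails against the stop; then press the sprung hold-down lever down until its catch holds it, and let go. Keep the bottle and the box upright, and leave the square box, the white film roll and the roll of tape where they are.

Things in the scene. Friction and masses are not known exactly. Their poses are not given: they have to be found in the camera images.
- shaker: Shaker fixed to the bench: grey base plate 260 x 140 mm whose flat top (the bed) is 20 mm over the bench. Origin on the bench; x axis points from the open loading end (plate edge at x = -150 mm, no rails there) to the stop (face at x = +60); plate ends at x = +110, y = -70 and +70. Rails and lever are symmetric about y = 0. Yaw within 20 degrees of the robot's x.
- mouth_mid (a point): On the bed, at the front end of the two straight rails, midway between them (shaker x = -40 mm). From here the rails run 100 mm to the stop, 66 mm apart inside, 6 thick, 12 high over the bed; towards the loading end they flare to about 80 apart over 25 mm. Site axes as the shaker's.
- stop_mid (a point): On the stop face (front of a grey block 100 wide, 64 mm high over the bench), midway between the rails, 39.5 mm over the bench, as high as the middle of the oblong box when that lies on the bed. Box home: its end touches here, centre 50 mm nearer the loading end. Site axes as the shaker's.
- hinge_mid (a point): Middle of the lever's hinge axis, which runs along shaker y; 25 mm behind the stop face and 85 mm over the bench, between two cheeks 101 mm high.
- catch_top (a point): Top of the dark catch post (28 x 20 mm), 117 mm over the bench, beside the rails on the shaker's +y side. A bevelled spring bolt sticks out of it 21 mm towards the stop, 90 to 106 mm high: a side pin on the lever pushes it aside and snaps under it.
- lever (a joint): Hold-down lever: 0 = sprung up (45 degrees above level, free end towards the loading end), 0.785 level, 0.81 end stop. The catch snaps at about 0.77 and then holds it at 0.74 to 0.78; not caught, it springs back to 0. At the pad it takes about 2 N at first, under 15 N at the catch. A sprung rubber foot under it bears on the box and yields about 5 mm.
- lever_pad (a point): Middle of the upper face of the black ribbed press pad at the lever's free end, 95 mm from the hinge axis; pad 38 long x 50 wide (along shaker y) x 8 mm, bent 11 degrees down from the lever. Lever up: about 153 mm over the bench; latched: about 90 mm. Moves on an arc about the hinge.
- bottle_mid (a point): Centre, half-way up (37.5 mm over its foot), of the small brown bottle with a white cap: 40 mm diameter, 75 mm high, 0.1 kg. Its z axis is its upright axis. Starts standing on the shaker's bed in front of the rails.
- box_mid (a point): Centre, half-way up (19.5 mm), of the low oblong white box: 62 (its x) x 100 (its y) x 39 mm high, 0.12 kg, closed and rigid. Its y axis is its long axis. Either end may go to the stop. Starts flat on the bench.
- cube_box: Bystander: white square card freezer box, 71 x 70 x 52 mm high, origin under its centre. Leave it alone.
- film_roll: Bystander: white roll of sealing film standing on end, 55 mm diameter, 51 mm high, origin under its centre. Leave it alone.
- tape_roll: Bystander: roll of label tape lying flat, 73 mm diameter, 19 mm high, origin under its centre. Leave it alone.
Things that resemble listed ones, but are neither listed nor needed, are in the scene too. Of the things that look like the part that bears bottle_mid, the smaller one is meant.

How it is judged:
On the way, in this order (a step that is already met when the one before it is completed fails the run):
1. the small bottle stands upright on the bench top, off the shaker (height (world z) of bottle_mid below 0.044 m and angle between bottle_mid's own z axis and vertical below 0.15 rad), for 0.2 s.
2. the oblong box is on the bed, home against the stop between the rails, the lever still up (x of box_mid in the frame of stop_mid between -0.055 and -0.045 m and angle between the y axis of box_mid and the x axis of shaker, either way round below 0.12 rad and distance between box_mid and stop_mid below 0.058 m and angle between box_mid's own z axis and vertical below 0.1 rad and value of joint lever below 0.4 rad), for 0.2 s.
At the end, for the whole second after the job is handed in: The lever is held down by its catch on its own (joint above 0.72) and at rest; the oblong box lies flat on the bed between the rails, its end within 6 mm of the stop and its long axis within 7 degrees of the rails; the small bottle stands upright on the bench top, off the shaker (all of step 1 and value of joint lever above 0.72 rad and velocity of joint lever below 0.05 rad/s and x of box_mid in the frame of stop_mid between -0.056 and -0.045 m and angle between the y axis of box_mid and the x axis of shaker, either way round below 0.12 rad and distance between box_mid and stop_mid below 0.058 m and angle between box_mid's own z axis and vertical below 0.1 rad and height (world z) of bottle_mid above 0.03 m); the robot touches nothing.
It fails at once if the square box is moved by more than 25 mm (distance of cube_box from where it was at the start of the episode above 0.025 m).
It fails at once if the film roll is moved by more than 25 mm (distance of film_roll from where it was at the start of the episode above 0.025 m).
It fails at once if the roll of tape is moved by more than 25 mm (distance of tape_roll from where it was at the start of the episode above 0.025 m).
It fails at once if the small bottle is tipped by more than 40 degrees (angle between bottle_mid's own z axis and vertical above 0.7 rad).
It fails at once if the oblong box is tipped by more than 40 degrees (angle between box_mid's own z axis and vertical above 0.7 rad).
It also fails if it takes over 72 s, if anything falls off the work surface, if the arm or the gripper's body presses on something with over 40 N, if the wrist force passes 120 N, or if a joint passes its speed limit or range.

## Working session

There is one attempt and no reset: what is moved stays moved. The work goes in short steps, Python scripts to look and compute and a tool call to move; the robot and the scene stay as the last step left them, time stands still between calls to the robot, and variables do not carry over. Pictures are saved under pics/ and viewed, and the job is handed in when it is done.

Besides the shell and the picture viewer there is one more tool, called after ">>>" in YAML: its name, and indented under it one key for each argument. carry_out: Moves the arm, as the interface text tells. Its arguments: {"type":"object","properties":{"series":{"type":"array","items":{"type":"object","properties":{"tx":{"type":"number","minimum":-1,"maximum":1},"ty":{"type":"number","minimum":-1,"maximum":1},"tz":{"type":"number","minimum":-1,"maximum":1},"rx":{"type":"number","minimum":-1,"maximum":1},"ry":{"type":"number","minimum":-1,"maximum":1},"rz":{"type":"number","minimum":-1,"maximum":1}}}},"claw":{"type":"number"},"force":{"type":"number"}},"required":["series"]}

```bash
ls; mkdir -p pics; cat > h.py <<'E'
from plant import *
import numpy as np, cv2
from scipy.spatial.transform import Rotation as R
def q2R(q): return R.from_quat([q[1],q[2],q[3],q[0]]).as_matrix()
def campose(n,st=None):
    i=camera_info(n)
    if n=='wrist':
        T=np.eye(4);T[:3,:3]=q2R(st['orientation']);T[:3,3]=st['eef_pos']
        return T@np.array(i['tool_from_camera'])
    T=np.eye(4);T[:3,:3]=q2R(i['orientation']);T[:3,3]=i['origin'];return T
def rays(n,uv,st=None):
    i=camera_info(n);K=np.array([[i['fx'],0,i['cx']],[0,i['fy'],i['cy']],[0,0,1.]])
    p=cv2.undistortPoints(np.array(uv,float).reshape(-1,1,2),K,np.array(i['dist_coeffs'],float)).reshape(-1,2)
    d=np.c_[p[:,0],-p[:,1],-np.ones(len(p))];T=campose(n,st)
    return T[:3,3],d@T[:3,:3].T
def onz(n,uv,z,st=None):
    o,d=rays(n,uv,st);return o+d*((z-o[2])/d[:,2])[:,None]
def cloud(n,dep,st=None):
    v,u=np.mgrid[0:400,0:640];o,d=rays(n,np.c_[u.ravel(),v.ravel()],st)
    return (o+d*dep.ravel()[:,None]).reshape(400,640,3)
E
python3 - <<'E'
from h import *
print(observe())
for n in ['scene','top']:
    p,d=read_camera(n);cv2.imwrite(f'pics/{n}0.png',p);np.save(f'{n}0.npy',d);print(camera_info(n))
print(camera_info('wrist'))
E
```

```text
pics
{'clock': 0.0, 'joints': array([ 1.19949048,  0.5920991 ,  0.04828298,  1.60981478, -0.03331606,
        0.9427229 , -0.03370484]), 'joint_vel': array([-0.0003132 , -0.00138116, -0.0012367 , -0.00041885, -0.00013692,
        0.00041884,  0.00047545]), 'joint_torque': array([ 1.14219290e-04, -5.48683155e+01,  1.54649042e+00, -1.98126233e+01,
        9.28122288e-03,  8.74575722e-03, -2.57262201e-06]), 'eef_pos': array([ 0.19863837, -0.69644824,  0.25215772]), 'orientation': array([-0.09715346, -0.70014637, -0.09871009,  0.70043742]), 'wrist_force': array([ 0.23312225, -0.26525782, -0.14811215]), 'moment': array([ 0.00960256, -0.03786273,  0.00324864]), 'gripper_width': 0.9999559589322211}
{'fx': 470.6388870934413, 'fy': 470.6388870934413, 'cx': 313.51919917385356, 'cy': 205.20970548982461, 'dist_coeffs': array([-0.06734775,  0.        ,  0.        ,  0.        ,  0.        ]), 'origin': array([-0.37628483,  0.62297347,  0.61325402]), 'orientation': array([-0.40143414, -0.25287638,  0.48076276,  0.73740853])}
{'fx': 397.69533523125466, 'fy': 397.69533523125466, 'cx': 311.2982825382785, 'cy': 200.72424641559687, 'dist_coeffs': array([-0.03740182,  0.        ,  0.        ,  0.        ,  0.        ]), 'origin': array([0.38809417, 0.01524928, 1.15717487]), 'orientation': array([-0.70490144, -0.04267519,  0.04384338,  0.70666155])}
{'fx': 291.1107740817379, 'fy': 291.1107740817379, 'cx': 319.80786474299396, 'cy': 196.60308856413408, 'dist_coeffs': array([-0.02469088,  0.        ,  0.        ,  0.        ,  0.        ]), 'tool_from_camera': array([[-1.65838374e-04,  3.15902514e-01, -9.48791639e-01,
        -1.21676228e-01],
       [ 9.99999493e-01,  9.94538930e-04,  1.56345242e-04,
         9.32754469e-04],
       [ 9.93000076e-04, -9.48791132e-01, -3.15902519e-01,
        -8.13873695e-02],
       [ 0.00000000e+00,  0.00000000e+00,  0.00000000e+00,
         1.00000000e+00]])}
```

View pics/top0.png

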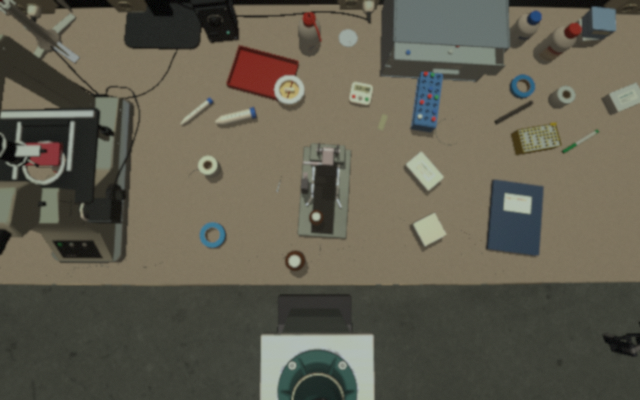

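View pics/scene0.png

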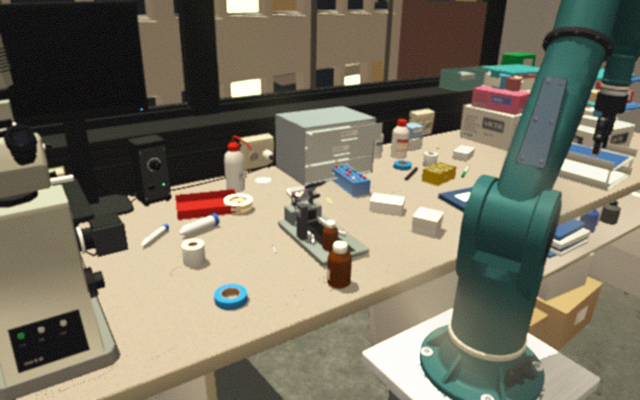

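The top view shows the shaker near (325,190), the small bottle on its bed at (316,217) and a bigger decoy bottle at (294,261). The oblong box is at (424,171) and the square box at (429,231).

```bash
python3 - <<'E'
from h import *
p=cv2.imread('pics/top0.png')
c=p[130:250,270:460];cv2.imwrite('pics/top0c.png',cv2.resize(c,None,fx=4,fy=4,interpolation=cv2.INTER_CUBIC))
d=np.load('top0.npy');P=cloud('top',d)
np.save('P.npy',P)
for u,v in [(316,217),(294,261),(424,171),(429,231),(325,190),(340,225),(305,232),(320,150),(400,250),(208,165),(212,236),(305,190)]:
    print(u,v,P[v,u].round(4))
E
```

```text
316 217 [0.4749 0.0008 0.0938]
294 261 [0.3586 0.059  0.1054]
424 171 [ 0.611  -0.3107  0.0381]
429 231 [ 0.4383 -0.3138  0.0539]
325 190 [ 0.5586 -0.0264  0.0237]
340 225 [ 0.458  -0.0689  0.018 ]
305 232 [0.438  0.0313 0.023 ]
320 150 [ 0.6591 -0.0109  0.0929]
400 250 [ 0.3861 -0.2432  0.0006]
208 165 [0.6373 0.3187 0.0043]
212 236 [0.4278 0.3012 0.0035]
305 190 [0.5492 0.0304 0.0874]
```

View pics/top0c.png

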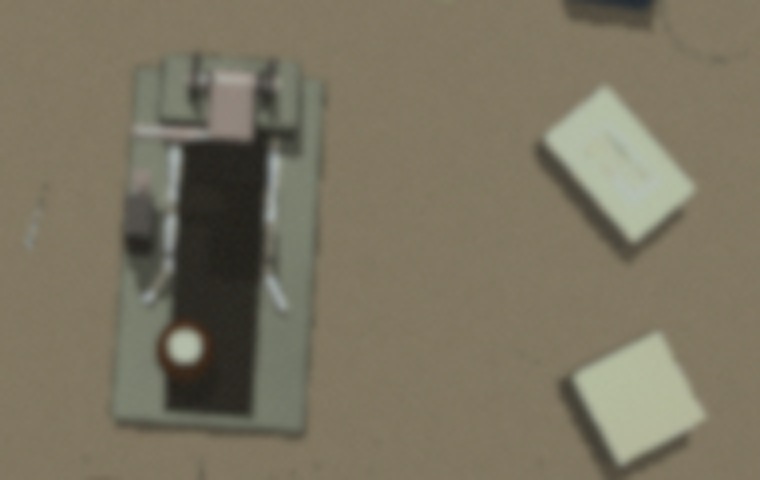

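```bash
cat >> h.py <<'E'
def cr(pts,f,u0,v0): return [((x+.5)/f-.5+u0,(y+.5)/f-.5+v0) for x,y in pts]
E
python3 - <<'E'
from h import *
f=lambda pts:cr(pts,4,270,130)
s=onz('top',f([(113,418),(303,434),(325,82),(135,65)]),.02);print('plate',s.round(4))
for a in range(4):
    e=s[(a+1)%4]-s[a];print(np.linalg.norm(e).round(4),np.degrees(np.arctan2(e[1],e[0])).round(2))
b=onz('top',f([(605,85),(697,187),(633,246),(541,137)]),.039);print('box',b.round(4),b.mean(0))
for a in range(4):
    e=b[(a+1)%4]-b[a];print(np.linalg.norm(e).round(4),np.degrees(np.arctan2(e[1],e[0])).round(2))
print('bottle',onz('top',f([(185,346)]),.095), onz('top',f([(185,350)]),.075))
print('cube',onz('top',f([(572,375),(660,332),(706,413),(618,468)]),.052).round(4))
P=np.load('P.npy');Z=P[...,2]
m=(Z[130:250,270:460]);
p=cv2.imread('pics/top0.png')
# bottle cap pts
i=np.argwhere((abs(P[...,0]-.475)<.03)&(abs(P[...,1]-0)<.03)&(Z>.085));print(len(i),P[i[:,0],i[:,1]].mean(0))
i=np.argwhere((abs(P[...,0]-.60)<.08)&(abs(P[...,1]+.31)<.08)&(Z>.03)&(Z<.045));q=P[i[:,0],i[:,1]];print(len(i),q.mean(0),cv2.minAreaRect(q[:,:2].astype(np.float32)))
i=np.argwhere((Z>.1)&(abs(P[...,1])<.1)&(P[...,0]>.45)&(P[...,0]<.75));q=P[i[:,0],i[:,1]];print(len(i),q.round(3)[::3])
E
```

```text
plate [[ 0.4321  0.0517  0.02  ]
 [ 0.4204 -0.0837  0.02  ]
 [ 0.6771 -0.1032  0.02  ]
 [ 0.6901  0.036   0.02  ]]
0.1359 -94.96
0.2575 -4.35
0.1398 84.65
0.2585 176.51
box [[ 0.67   -0.3037  0.039 ]
 [ 0.5951 -0.3672  0.039 ]
 [ 0.5525 -0.3193  0.039 ]
 [ 0.6317 -0.256   0.039 ]] [ 0.61232991 -0.31154307  0.039     ]
0.0982 -139.67
0.0642 131.68
0.1015 38.64
0.0612 -51.27
bottle [[0.47719999 0.00117071 0.095     ]] [[0.47614192 0.00091645 0.075     ]]
cube [[ 0.4598 -0.2691  0.052 ]
 [ 0.4897 -0.3321  0.052 ]
 [ 0.4329 -0.3622  0.052 ]
 [ 0.3952 -0.2991  0.052 ]]
58 [0.47733948 0.00097611 0.09513378]
746 [ 0.61241186 -0.3108285   0.03883239] ((0.6136670708656311, -0.3111799657344818), (0.10009509325027466, 0.06359847635030746), 38.807159423828125)
554 [[ 0.676 -0.008  0.103]
 [ 0.673 -0.057  0.102]
 [ 0.671 -0.057  0.1  ]
 [ 0.665 -0.005  0.103]
 [ 0.662 -0.005  0.104]
 [ 0.659 -0.008  0.103]
 [ 0.657 -0.06   0.101]
 [ 0.654 -0.057  0.103]
 [ 0.651 -0.024  0.102]
 [ 0.651 -0.038  0.102]
 [ 0.647 -0.019  0.109]
 [ 0.647 -0.027  0.106]
 [ 0.647 -0.035  0.107]
 [ 0.647 -0.043  0.108]
 
[... 3403 characters left out ...]
03]
 [ 0.582  0.025  0.103]
 [ 0.577  0.033  0.115]
 [ 0.574  0.038  0.117]
 [ 0.574  0.03   0.116]
 [ 0.575  0.022  0.114]
 [ 0.572  0.035  0.115]
 [ 0.572  0.027  0.116]
 [ 0.569  0.038  0.118]
 [ 0.569  0.03   0.117]
 [ 0.566  0.041  0.115]
 [ 0.566  0.033  0.12 ]
 [ 0.566  0.025  0.119]
 [ 0.564  0.038  0.117]
 [ 0.563  0.03   0.118]
 [ 0.563  0.022  0.12 ]
 [ 0.561  0.035  0.116]
 [ 0.561  0.027  0.115]
 [ 0.558  0.041  0.117]
 [ 0.558  0.033  0.121]
 [ 0.558  0.025  0.119]
 [ 0.555  0.035  0.12 ]
 [ 0.555  0.027  0.119]
 [ 0.553  0.038  0.118]
 [ 0.553  0.03   0.117]
 [ 0.55   0.04   0.118]
 [ 0.55   0.033  0.116]
 [ 0.55   0.025  0.12 ]
 [ 0.549  0.035  0.104]
 [ 0.549  0.027  0.109]]
```

```bash
cat >> h.py <<'E'
def down(yaw):
    # tool x down, tool y (jaw) at heading yaw in world
    x=np.array([0,0,-1.]);y=np.array([np.cos(yaw),np.sin(yaw),0]);return np.c_[x,y,np.cross(x,y)]
def plan(pts,Rt,n=None,step=.034):
    """way points in world, orientation Rt reached over whole path; print rows"""
    import json
    s=observe();p=np.array(s['eef_pos']);R0=q2R(s['orientation'])
    segs=[p]+[np.array(q,float) for q in pts]
    L=[np.linalg.norm(b-a) for a,b in zip(segs,segs[1:])];path=[]
    for a,b,l in zip(segs,segs[1:],L):
        k=max(1,int(np.ceil(l/step)));path+=[a+(b-a)*i/k for i in range(1,k+1)]
    rv=R.from_matrix(R0.T@Rt).as_rotvec();N=len(path);need=int(np.ceil(np.linalg.norm(rv)/.14))
    if need>N: path+= [path[-1]]*(need-N)
    N=max(N,need);rows=[];prev=p;Rc=R0
    for i,q in enumerate(path):
        Rn=R0@R.from_rotvec(rv*(i+1)/N).as_matrix()
        t=Rc.T@(q-prev)/.04;w=R.from_matrix(Rc.T@Rn).as_rotvec()/.15
        r={k:round(float(v),2) for k,v in zip(['tx','ty','tz','rx','ry','rz'],[*t,*w]) if abs(v)>=.005}
        rows.append(r);prev=q;Rc=Rn
    print(N,'rows',json.dumps(rows))
E
python3 - <<'E'
from h import *
s=observe();M=q2R(s['orientation']);print(M.round(3), np.degrees(np.arctan2(M[1,1],M[0,1])))
for y in (np.radians(85.6),np.radians(-94.4)): print(np.degrees(R.from_matrix(M.T@down(y)).as_rotvec()).round(1))
E
```

```text
[[-0.001  0.274 -0.962]
 [ 0.002 -0.962 -0.274]
 [-1.    -0.002  0.   ]] -74.07974003356581
[-159.7   -0.2    0. ]
[20.3  0.   0.1]
```

```bash
python3 - <<'E'
from h import *
plan([(.42,-.42,.25),(.46,-.2,.25),(.477,-.0,.24)],down(np.radians(-94.4)),step=.036)
E
```

```text
23 rows [{"tx": 0.01, "ty": -0.51, "tz": -0.72, "rx": 0.1}, {"tx": 0.01, "ty": -0.52, "tz": -0.71, "rx": 0.1}, {"tx": 0.01, "ty": -0.53, "tz": -0.71, "rx": 0.1}, {"tx": 0.01, "ty": -0.55, "tz": -0.7, "rx": 0.1}, {"tx": 0.01, "ty": -0.56, "tz": -0.69, "rx": 0.1}, {"tx": 0.01, "ty": -0.57, "tz": -0.68, "rx": 0.1}, {"tx": 0.01, "ty": -0.58, "tz": -0.67, "rx": 0.1}, {"tx": 0.01, "ty": -0.59, "tz": -0.66, "rx": 0.1}, {"tx": 0.01, "ty": -0.6, "tz": -0.65, "rx": 0.1}, {"tx": 0.01, "ty": -0.61, "tz": -0.64, "rx": 0.1}, {"ty": -0.76, "tz": -0.24, "rx": 0.1}, {"ty": -0.77, "tz": -0.23, "rx": 0.1}, {"ty": -0.77, "tz": -0.22, "rx": 0.1}, {"ty": -0.77, "tz": -0.2, "rx": 0.1}, {"ty": -0.78, "tz": -0.19, "rx": 0.1}, {"ty": -0.78, "tz": -0.18, "rx": 0.1}, {"ty": -0.78, "tz": -0.17, "rx": 0.1}, {"tx": 0.04, "ty": -0.83, "tz": -0.08, "rx": 0.1}, {"tx": 0.04, "ty": -0.83, "tz": -0.07, "rx": 0.1}, {"tx": 0.04, "ty": -0.83, "tz": -0.06, "rx": 0.1}, {"tx": 0.04, "ty": -0.84, "tz": -0.05, "rx": 0.1}, {"tx": 0.04, "ty": -0.84, "tz": -0.03, "rx": 0.1}, {"tx": 0.04, "ty": -0.84, "tz": -0.02, "rx": 0.1}]
```

>>> carry_out:
  series:
    - {"ty": -0.51, "tz": -0.72, "rx": 0.1}
    - {"ty": -0.52, "tz": -0.71, "rx": 0.1}
    - {"ty": -0.53, "tz": -0.71, "rx": 0.1}
    - {"ty": -0.55, "tz": -0.7, "rx": 0.1}
    - {"ty": -0.56, "tz": -0.69, "rx": 0.1}
    - {"ty": -0.57, "tz": -0.68, "rx": 0.1}
    - {"ty": -0.58, "tz": -0.67, "rx": 0.1}
    - {"ty": -0.59, "tz": -0.66, "rx": 0.1}
    - {"ty": -0.6, "tz": -0.65, "rx": 0.1}
    - {"ty": -0.61, "tz": -0.64, "rx": 0.1}
    - {"ty": -0.76, "tz": -0.24, "rx": 0.1}
    - {"ty": -0.77, "tz": -0.23, "rx": 0.1}
    - {"ty": -0.77, "tz": -0.22, "rx": 0.1}
    - {"ty": -0.77, "tz": -0.2, "rx": 0.1}
  claw: 0
  force: 30

```text
invalid input
```

```bash
python3 - <<'E'
from h import *
plan([(.477,-.0,.24)],down(np.radians(-94.4)),step=.038)
E
```

```text
20 rows [{"tx": 0.02, "ty": -0.74, "tz": -0.57, "rx": 0.12}, {"tx": 0.02, "ty": -0.75, "tz": -0.56, "rx": 0.12}, {"tx": 0.02, "ty": -0.76, "tz": -0.55, "rx": 0.12}, {"tx": 0.02, "ty": -0.77, "tz": -0.53, "rx": 0.12}, {"tx": 0.02, "ty": -0.78, "tz": -0.52, "rx": 0.12}, {"tx": 0.02, "ty": -0.79, "tz": -0.51, "rx": 0.12}, {"tx": 0.02, "ty": -0.8, "tz": -0.49, "rx": 0.12}, {"tx": 0.02, "ty": -0.81, "tz": -0.48, "rx": 0.12}, {"tx": 0.02, "ty": -0.82, "tz": -0.46, "rx": 0.12}, {"tx": 0.02, "ty": -0.82, "tz": -0.45, "rx": 0.12}, {"tx": 0.02, "ty": -0.83, "tz": -0.43, "rx": 0.12}, {"tx": 0.02, "ty": -0.84, "tz": -0.42, "rx": 0.12}, {"tx": 0.02, "ty": -0.85, "tz": -0.4, "rx": 0.12}, {"tx": 0.02, "ty": -0.85, "tz": -0.39, "rx": 0.12}, {"tx": 0.02, "ty": -0.86, "tz": -0.37, "rx": 0.12}, {"tx": 0.02, "ty": -0.87, "tz": -0.36, "rx": 0.12}, {"tx": 0.02, "ty": -0.87, "tz": -0.34, "rx": 0.12}, {"tx": 0.02, "ty": -0.88, "tz": -0.33, "rx": 0.12}, {"tx": 0.02, "ty": -0.88, "tz": -0.31, "rx": 0.12}, {"tx": 0.02, "ty": -0.89, "tz": -0.3, "rx": 0.12}]
```

>>> carry_out:
  series:
    - {"tx": 0, "ty": -0.51, "tz": -0.72, "rx": 0.1, "ry": 0, "rz": 0}
  claw: 0
  force: 30

```text
clock: 0.22
eef_pos: [0.2172, -0.6707, 0.2516]
orientation: [-0.09, -0.7, -0.091, 0.702]
wrist_force: [1.3, -0.7, 0.8]
gripper_width: 1.003
```

>>> carry_out:
  series:
    - {"tx": 0, "ty": -0.52, "tz": -0.71, "rx": 0.1, "ry": 0, "rz": 0}
    - {"tx": 0, "ty": -0.53, "tz": -0.71, "rx": 0.1, "ry": 0, "rz": 0}
    - {"tx": 0, "ty": -0.55, "tz": -0.7, "rx": 0.1, "ry": 0, "rz": 0}
    - {"tx": 0, "ty": -0.56, "tz": -0.69, "rx": 0.1, "ry": 0, "rz": 0}
    - {"tx": 0, "ty": -0.57, "tz": -0.68, "rx": 0.1, "ry": 0, "rz": 0}
    - {"tx": 0, "ty": -0.58, "tz": -0.67, "rx": 0.1, "ry": 0, "rz": 0}
    - {"tx": 0, "ty": -0.59, "tz": -0.66, "rx": 0.1, "ry": 0, "rz": 0}
    - {"tx": 0, "ty": -0.6, "tz": -0.65, "rx": 0.1, "ry": 0, "rz": 0}
    - {"tx": 0, "ty": -0.61, "tz": -0.64, "rx": 0.1, "ry": 0, "rz": 0}
    - {"tx": 0, "ty": -0.76, "tz": -0.24, "rx": 0.1, "ry": 0, "rz": 0}
    - {"tx": 0, "ty": -0.77, "tz": -0.23, "rx": 0.1, "ry": 0, "rz": 0}
    - {"tx": 0, "ty": -0.77, "tz": -0.22, "rx": 0.1, "ry": 0, "rz": 0}
    - {"tx": 0, "ty": -0.77, "tz": -0.2, "rx": 0.1, "ry": 0, "rz": 0}

```text
clock: 1.85
eef_pos: [0.4474, -0.2812, 0.2467]
orientation: [-0.016, -0.704, -0.023, 0.71]
wrist_force: [-1.1, 0.5, -0.0]
gripper_width: 0.998
```

```bash
sed -i 's/ if abs(v)>=.005}/}/' h.py; python3 - <<'E'
from h import *
plan([(.477,-.0,.24)],down(np.radians(-94.4)),step=.038)
E
```

```text
8 rows [{"tx": 0.03, "ty": -0.87, "tz": -0.14, "rx": 0.11, "ry": 0.01, "rz": 0.01}, {"tx": 0.03, "ty": -0.87, "tz": -0.13, "rx": 0.11, "ry": 0.01, "rz": 0.01}, {"tx": 0.03, "ty": -0.88, "tz": -0.11, "rx": 0.11, "ry": 0.01, "rz": 0.01}, {"tx": 0.03, "ty": -0.88, "tz": -0.1, "rx": 0.11, "ry": 0.01, "rz": 0.01}, {"tx": 0.02, "ty": -0.88, "tz": -0.08, "rx": 0.11, "ry": 0.01, "rz": 0.01}, {"tx": 0.02, "ty": -0.88, "tz": -0.07, "rx": 0.11, "ry": 0.01, "rz": 0.01}, {"tx": 0.02, "ty": -0.88, "tz": -0.05, "rx": 0.11, "ry": 0.01, "rz": 0.01}, {"tx": 0.02, "ty": -0.88, "tz": -0.04, "rx": 0.11, "ry": 0.01, "rz": 0.01}]
```

>>> carry_out:
  series:
    - {"tx": 0.03, "ty": -0.87, "tz": -0.14, "rx": 0.11, "ry": 0.01, "rz": 0.01}
    - {"tx": 0.03, "ty": -0.87, "tz": -0.13, "rx": 0.11, "ry": 0.01, "rz": 0.01}
    - {"tx": 0.03, "ty": -0.88, "tz": -0.11, "rx": 0.11, "ry": 0.01, "rz": 0.01}
    - {"tx": 0.03, "ty": -0.88, "tz": -0.1, "rx": 0.11, "ry": 0.01, "rz": 0.01}
    - {"tx": 0.02, "ty": -0.88, "tz": -0.08, "rx": 0.11, "ry": 0.01, "rz": 0.01}
    - {"tx": 0.02, "ty": -0.88, "tz": -0.07, "rx": 0.11, "ry": 0.01, "rz": 0.01}
    - {"tx": 0.02, "ty": -0.88, "tz": -0.05, "rx": 0.11, "ry": 0.01, "rz": 0.01}
    - {"tx": 0.02, "ty": -0.88, "tz": -0.04, "rx": 0.11, "ry": 0.01, "rz": 0.01}

```text
clock: 2.85
eef_pos: [0.4761, 0.0091, 0.2381]
orientation: [-0.028, 0.707, -0.03, -0.706]
wrist_force: [-0.3, 0.8, 0.4]
gripper_width: 0.999
```

```bash
python3 - <<'E'
from h import *
import pickle
s=observe();p,d=read_camera('wrist');cv2.imwrite('pics/w1.png',p);np.save('w1.npy',d);pickle.dump(s,open('w1.pkl','wb'))
print(s['eef_pos'],s['clock'])
E
```

```text
[0.47605933 0.0091114  0.23812657] 2.85
```

View pics/w1.png

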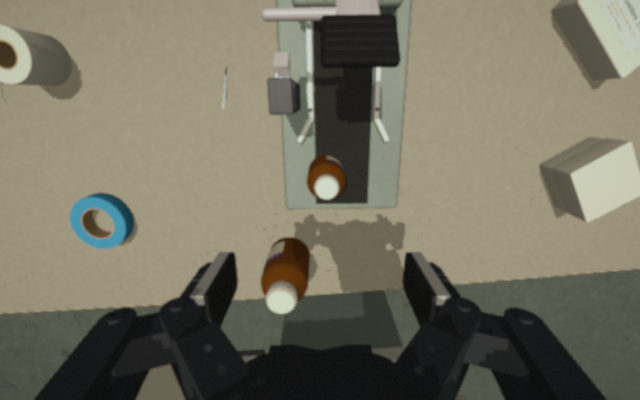

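```bash
python3 - <<'E'
from h import *
import pickle
s=pickle.load(open('w1.pkl','rb'));p=cv2.imread('pics/w1.png')
cv2.imwrite('pics/w1c.png',cv2.resize(p[0:215,255:425],None,fx=3.5,fy=3.5/1.3,interpolation=cv2.INTER_CUBIC) if 0 else cv2.resize(p[0:215,240:430],None,fx=2.75,fy=2.75,interpolation=cv2.INTER_CUBIC))
P=cloud('wrist',np.load('w1.npy'),s);Z=P[...,2]
for u,v in [(326,187),(340,205),(292,195),(360,40),(284,80)]:print(u,v,P[v,u].round(4))
i=(abs(P[...,0]-.475)<.03)&(abs(P[...,1])<.03)&(Z>.088);q=P[i];print(len(q),q.mean(0),q.min(0),q.max(0))
i=(abs(P[...,0]-.475)<.04)&(abs(P[...,1])<.04)&(Z>.035);q=P[i];print(len(q),q.mean(0),q.min(0),q.max(0))
E
```

```text
326 187 [0.4793 0.0019 0.0969]
340 205 [ 0.4327 -0.0137  0.0224]
292 195 [0.45   0.0441 0.0208]
360 40 [ 0.5912 -0.0266  0.1574]
284 80 [0.5745 0.0277 0.1181]
12709 [4.89496006e-01 7.89516631e-05 2.94948260e-01] [ 0.46772674 -0.02999964  0.08821545] [0.49919335 0.02999024 0.31563161]
19179 [ 0.48838933 -0.00183473  0.28082181] [ 0.45987429 -0.03999614  0.03558526] [0.49919335 0.03999529 0.31563161]
```

View pics/w1c.png

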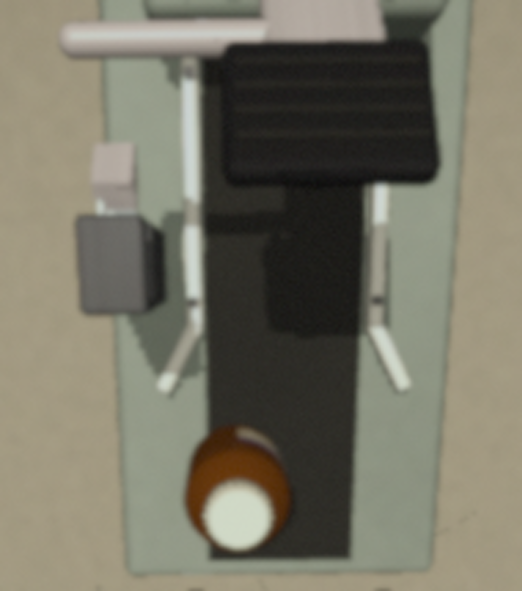

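```bash
python3 - <<'E'
from h import *
import pickle
s=pickle.load(open('w1.pkl','rb'))
f=lambda pts:cr(pts,2.75,240,0)
g=lambda pts,z:onz('wrist',f(pts),z,s).round(4)
print('plate',g([(130,573),(430,571)],.02))
print('left plate edge',g([(108,110),(130,573)],.02),'right',g([(468,30),(430,571)],.02))
l=g([(190,70),(195,325)],.032);r=g([(381,190),(377,328)],.032)
print('rails',l,r, (l[1]+r[1])/2)
for e in (l[0]-l[1],r[0]-r[1]):print(np.degrees(np.arctan2(e[1],e[0])))
print('cap',g([(239,516)],.095))
print('post',g([(78,218),(150,218),(155,310),(83,312)],.117))
P=cloud('wrist',np.load('w1.npy'),s)
uv=np.array(f([(226,180),(437,178),(228,45),(428,42),(330,110),(240,170),(425,170),(240,55),(415,55)])).round().astype(int)
print('pad',P[uv[:,1],uv[:,0]].round(4))
E
```

```text
plate [[ 0.4333  0.0524  0.02  ]
 [ 0.4228 -0.0834  0.02  ]]
left plate edge [[0.6214 0.0387 0.02  ]
 [0.4333 0.0524 0.02  ]] right [[ 0.6376 -0.0984  0.02  ]
 [ 0.4228 -0.0834  0.02  ]]
rails [[0.6297 0.0061 0.032 ]
 [0.5398 0.0126 0.032 ]] [[ 0.5835 -0.0622  0.032 ]
 [ 0.5328 -0.0594  0.032 ]] [ 0.5363 -0.0234  0.032 ]
-4.135435246168454
-3.1610528277093883
cap [[0.4784 0.0013 0.095 ]]
post [[0.5764 0.0401 0.117 ]
 [0.5747 0.0198 0.117 ]
 [0.5496 0.0211 0.117 ]
 [0.5508 0.0422 0.117 ]]
pad [[ 0.5782 -0.0017  0.1619]
 [ 0.5875 -0.0868  0.0206]
 [ 0.6093 -0.005   0.1449]
 [ 0.6344 -0.0827  0.0214]
 [ 0.5912 -0.0266  0.1574]
 [ 0.5794 -0.0048  0.1643]
 [ 0.5763 -0.0466  0.1624]
 [ 0.606  -0.0073  0.1485]
 [ 0.6027 -0.0482  0.1488]]
```

```bash
python3 - <<'E'
from h import *
plan([(.478,.001,.15),(.478,.001,.056)],down(np.radians(-94.1)),step=.034)
E
```

```text
6 rows [{"tx": 0.73, "ty": 0.12, "tz": -0.02, "rx": -0.0, "ry": -0.0, "rz": 0.0}, {"tx": 0.73, "ty": 0.12, "tz": -0.02, "rx": -0.0, "ry": -0.0, "rz": 0.0}, {"tx": 0.73, "ty": 0.12, "tz": -0.02, "rx": -0.0, "ry": -0.0, "rz": 0.0}, {"tx": 0.78, "ty": 0.0, "tz": 0.0, "rx": -0.0, "ry": -0.0, "rz": 0.0}, {"tx": 0.78, "ty": 0.0, "tz": 0.0, "rx": -0.0, "ry": -0.0, "rz": 0.0}, {"tx": 0.78, "ty": 0.0, "tz": 0.0, "rx": -0.0, "ry": -0.0, "rz": 0.0}]
```

>>> carry_out:
  series:
    - {"tx": 0.73, "ty": 0.12, "tz": -0.02, "rx": 0, "ry": 0, "rz": 0}
    - {"tx": 0.73, "ty": 0.12, "tz": -0.02, "rx": 0, "ry": 0, "rz": 0}
    - {"tx": 0.73, "ty": 0.12, "tz": -0.02, "rx": 0, "ry": 0, "rz": 0}
    - {"tx": 0, "ty": 0, "tz": 0, "rx": 0, "ry": 0, "rz": 0}

```text
clock: 3.4
eef_pos: [0.4791, 0.0029, 0.1486]
orientation: [-0.025, 0.708, -0.024, -0.706]
wrist_force: [-0.6, 0.7, 0.3]
gripper_width: 1.004
```

```bash
python3 - <<'E'
from h import *
s=observe();print(s['eef_pos'],s['joint_vel'].round(3))
plan([(.478,.001,.056)],down(np.radians(-94.1)),step=.03)
E
```

```text
[0.47908796 0.00285127 0.14863339] [-0.001 -0.033 -0.005 -0.022 -0.    -0.004  0.   ]
4 rows [{"tx": 0.58, "ty": 0.01, "tz": 0.01, "rx": 0.0, "ry": -0.0, "rz": 0.0}, {"tx": 0.58, "ty": 0.01, "tz": 0.01, "rx": 0.0, "ry": -0.0, "rz": 0.0}, {"tx": 0.58, "ty": 0.01, "tz": 0.01, "rx": 0.0, "ry": -0.0, "rz": 0.0}, {"tx": 0.58, "ty": 0.01, "tz": 0.01, "rx": 0.0, "ry": -0.0, "rz": 0.0}]
```

>>> carry_out:
  series:
    - {"tx": 0.58, "ty": 0.01, "tz": 0.01, "rx": 0, "ry": 0, "rz": 0}
    - {"tx": 0.58, "ty": 0.01, "tz": 0.01, "rx": 0, "ry": 0, "rz": 0}
    - {"tx": 0.58, "ty": 0.01, "tz": 0.01, "rx": 0, "ry": 0, "rz": 0}
    - {"tx": 0.55, "ty": 0.01, "tz": 0.01, "rx": 0, "ry": 0, "rz": 0}
    - {"tx": 0, "ty": 0, "tz": 0, "rx": 0, "ry": 0, "rz": 0}

```text
clock: 4.03
eef_pos: [0.4829, 0.0023, 0.0599]
orientation: [-0.026, 0.711, -0.023, -0.702]
wrist_force: [-0.5, -0.5, 0.4]
gripper_width: 0.999
```

>>> carry_out:
  series:
    - {"tx": 0, "ty": 0, "tz": 0, "rx": 0, "ry": 0, "rz": 0}
    - {"tx": 0, "ty": 0, "tz": 0, "rx": 0, "ry": 0, "rz": 0}
    - {"tx": 0, "ty": 0, "tz": 0, "rx": 0, "ry": 0, "rz": 0}
    - {"tx": 0, "ty": 0, "tz": 0, "rx": 0, "ry": 0, "rz": 0}
    - {"tx": 0, "ty": 0, "tz": 0, "rx": 0, "ry": 0, "rz": 0}
    - {"tx": 0, "ty": 0, "tz": 0, "rx": 0, "ry": 0, "rz": 0}
  claw: 1
  force: 25

```text
clock: 4.78
eef_pos: [0.4851, 0.0025, 0.0635]
orientation: [-0.026, 0.713, -0.023, -0.7]
wrist_force: [-0.6, 0.8, -1.7]
gripper_width: 0.451
```

```bash
python3 - <<'E'
from h import *
s=observe();print(s['eef_pos'],s['gripper_width'])
p,d=read_camera('wrist');cv2.imwrite('pics/w2.png',p)
E
```

```text
[0.48508986 0.00247542 0.06350507] 0.45105547120089895
```

View pics/w2.png

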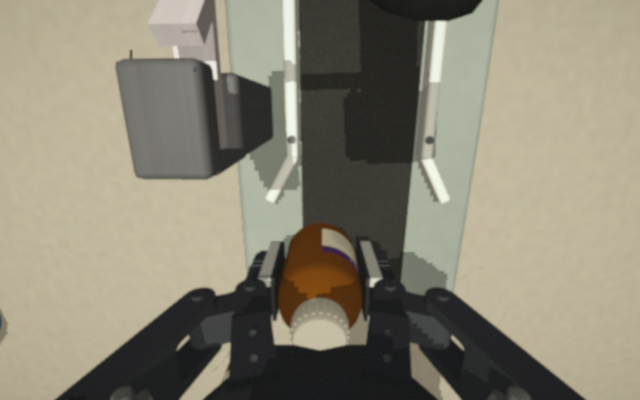

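```bash
python3 - <<'E'
from h import *
plan([(.483,.005,.13),(.49,.17,.13),(.49,.17,.06)],down(np.radians(-94.1)),step=.034)
E
```

```text
10 rows [{"tx": -0.83, "ty": -0.03, "tz": 0.01, "rx": 0.0, "ry": -0.01, "rz": 0.0}, {"tx": -0.83, "ty": -0.03, "tz": 0.01, "rx": 0.0, "ry": -0.01, "rz": 0.0}, {"tx": 0.0, "ty": -0.83, "tz": 0.02, "rx": 0.0, "ry": -0.01, "rz": 0.0}, {"tx": 0.0, "ty": -0.83, "tz": 0.02, "rx": 0.0, "ry": -0.01, "rz": 0.0}, {"tx": 0.0, "ty": -0.83, "tz": 0.02, "rx": 0.0, "ry": -0.01, "rz": 0.0}, {"tx": 0.0, "ty": -0.83, "tz": 0.02, "rx": 0.0, "ry": -0.01, "rz": 0.0}, {"tx": 0.0, "ty": -0.83, "tz": 0.02, "rx": 0.0, "ry": -0.01, "rz": 0.0}, {"tx": 0.58, "ty": 0.0, "tz": 0.0, "rx": 0.0, "ry": -0.01, "rz": 0.0}, {"tx": 0.58, "ty": 0.0, "tz": 0.0, "rx": 0.0, "ry": -0.01, "rz": 0.0}, {"tx": 0.58, "ty": 0.0, "tz": 0.0, "rx": 0.0, "ry": -0.01, "rz": 0.0}]
```

>>> carry_out:
  series:
    - {"tx": -0.83, "ty": -0.03, "tz": 0.01, "rx": 0, "ry": -0.01, "rz": 0}
    - {"tx": -0.83, "ty": -0.03, "tz": 0.01, "rx": 0, "ry": -0.01, "rz": 0}
    - {"tx": -0.1, "ty": -0.7, "tz": 0.02, "rx": 0, "ry": -0.01, "rz": 0}
    - {"tx": 0, "ty": -0.83, "tz": 0.02, "rx": 0, "ry": -0.01, "rz": 0}
    - {"tx": 0, "ty": -0.83, "tz": 0.02, "rx": 0, "ry": -0.01, "rz": 0}
    - {"tx": 0, "ty": -0.83, "tz": 0.02, "rx": 0, "ry": -0.01, "rz": 0}
    - {"tx": 0, "ty": -0.83, "tz": 0.02, "rx": 0, "ry": -0.01, "rz": 0}
    - {"tx": 0.4, "ty": 0, "tz": 0, "rx": 0, "ry": -0.01, "rz": 0}

```text
clock: 5.82
eef_pos: [0.4909, 0.1696, 0.1202]
orientation: [-0.027, 0.709, -0.023, -0.704]
wrist_force: [0.6, -0.4, -0.8]
gripper_width: 0.454
```

```bash
python3 - <<'E'
from h import *
s=observe();print(s['eef_pos'],s['gripper_width'],s['joint_vel'].round(2))
plan([(.49,.17,.052)],down(np.radians(-94.1)),step=.03)
E
```

```text
[0.49086772 0.16963118 0.12018219] 0.453882177885667 [ 0.05  0.25  0.01  0.1  -0.   -0.27  0.02]
3 rows [{"tx": 0.57, "ty": 0.0, "tz": 0.01, "rx": -0.0, "ry": -0.01, "rz": 0.01}, {"tx": 0.57, "ty": -0.0, "tz": 0.01, "rx": -0.0, "ry": -0.01, "rz": 0.01}, {"tx": 0.57, "ty": -0.0, "tz": 0.01, "rx": -0.0, "ry": -0.01, "rz": 0.01}]
```

>>> carry_out:
  series:
    - {"tx": 0.57, "ty": 0, "tz": 0.01, "rx": 0, "ry": -0.02, "rz": 0.01}
    - {"tx": 0.57, "ty": 0, "tz": 0.01, "rx": 0, "ry": -0.02, "rz": 0.01}
    - {"tx": 0.5, "ty": 0, "tz": 0.01, "rx": 0, "ry": -0.02, "rz": 0.01}
    - {"tx": 0.15, "ty": 0, "tz": 0.01, "rx": 0, "ry": -0.02, "rz": 0.01}

```text
clock: 6.32
eef_pos: [0.4871, 0.1651, 0.0436]
orientation: [0.025, -0.703, 0.028, 0.71]
wrist_force: [0.7, -0.1, -1.0]
gripper_width: 0.453
```

>>> carry_out:
  series:
    - {"tx": 0.03, "ty": 0, "tz": 0, "rx": 0, "ry": 0.15, "rz": 0}
    - {"tx": 0.03, "ty": 0, "tz": 0, "rx": 0, "ry": 0, "rz": 0}

```text
clock: 6.58
eef_pos: [0.4868, 0.1647, 0.0427]
orientation: [-0.025, 0.711, -0.028, -0.702]
wrist_force: [-2.7, 0.4, 14.7]
gripper_width: 0.451
```

>>> carry_out:
  series:
    - {"tx": 0, "ty": 0, "tz": 0, "rx": 0, "ry": 0, "rz": 0}
    - {"tx": 0, "ty": 0, "tz": 0, "rx": 0, "ry": 0, "rz": 0}
    - {"tx": 0, "ty": 0, "tz": 0, "rx": 0, "ry": 0, "rz": 0}
    - {"tx": 0, "ty": 0, "tz": 0, "rx": 0, "ry": 0, "rz": 0}
  claw: 0

```text
clock: 7.08
eef_pos: [0.4875, 0.1637, 0.0441]
orientation: [-0.026, 0.712, -0.029, -0.701]
wrist_force: [0.7, -0.4, -0.3]
gripper_width: 0.999
```

Released. Now lifting and checking the bottle.

>>> carry_out:
  series:
    - {"tx": -0.7, "ty": 0, "tz": 0, "rx": 0, "ry": 0, "rz": 0}
    - {"tx": -0.9, "ty": 0, "tz": 0, "rx": 0, "ry": 0, "rz": 0}
    - {"tx": -0.95, "ty": 0, "tz": 0, "rx": 0, "ry": -0.05, "rz": 0}
    - {"tx": -0.95, "ty": 0, "tz": 0, "rx": 0, "ry": -0.05, "rz": 0}
    - {"tx": -0.95, "ty": 0, "tz": 0, "rx": 0, "ry": 0, "rz": 0}

```text
clock: 7.7
eef_pos: [0.4835, 0.1635, 0.2237]
orientation: [0.024, -0.704, 0.03, 0.71]
wrist_force: [0.4, 0.8, -0.8]
gripper_width: 0.999
```

```bash
python3 - <<'E'
from h import *
s=observe();print(s['eef_pos'])
p,d=read_camera('scene');cv2.imwrite('pics/s2.png',p)
p,d=read_camera('top');cv2.imwrite('pics/t2.png',p)
P=cloud('top',d);i=(abs(P[...,0]-.487)<.03)&(abs(P[...,1]-.163)<.03)&(P[...,2]>.06)&(P[...,2]<.09);print(P[i].mean(0),i.sum())
b=down(np.radians(-51.2+180)),down(np.radians(-51.2))
M=q2R(s['orientation'])
for x in b: print(np.degrees(R.from_matrix(M.T@x).as_rotvec()).round(1))
print(s['joints'])
E
```

```text
[0.48347049 0.16348273 0.2236666 ]
[0.47673507 0.16263137 0.07224123] 66
[136.8  -0.4  -0.8]
[-43.2   0.6  -0.3]
[-0.47199972  0.36985822  0.07075642  2.11056459 -0.03504845  0.67329293
 -2.02640648]
```

View pics/s2.png

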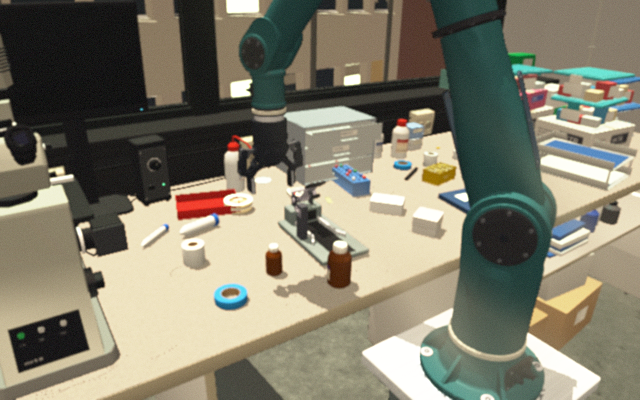

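```bash
python3 - <<'E'
from h import *
plan([(.52,-.05,.25),(.612,-.311,.16)],down(np.radians(-51.2)),step=.037)
E
```

```text
14 rows [{"tx": -0.1, "ty": 0.88, "tz": -0.21, "rx": -0.36, "ry": 0.0, "rz": -0.0}, {"tx": -0.1, "ty": 0.89, "tz": -0.16, "rx": -0.36, "ry": 0.0, "rz": -0.0}, {"tx": -0.1, "ty": 0.9, "tz": -0.11, "rx": -0.36, "ry": 0.0, "rz": -0.0}, {"tx": -0.1, "ty": 0.9, "tz": -0.06, "rx": -0.36, "ry": 0.0, "rz": -0.0}, {"tx": -0.1, "ty": 0.9, "tz": -0.02, "rx": -0.36, "ry": 0.0, "rz": -0.0}, {"tx": -0.1, "ty": 0.9, "tz": 0.03, "rx": -0.36, "ry": 0.0, "rz": -0.0}, {"tx": 0.28, "ty": 0.86, "tz": -0.08, "rx": -0.36, "ry": 0.0, "rz": -0.0}, {"tx": 0.28, "ty": 0.86, "tz": -0.03, "rx": -0.36, "ry": 0.0, "rz": -0.0}, {"tx": 0.28, "ty": 0.86, "tz": 0.01, "rx": -0.36, "ry": 0.0, "rz": -0.0}, {"tx": 0.28, "ty": 0.86, "tz": 0.06, "rx": -0.36, "ry": 0.0, "rz": -0.0}, {"tx": 0.28, "ty": 0.86, "tz": 0.11, "rx": -0.36, "ry": 0.0, "rz": -0.0}, {"tx": 0.28, "ty": 0.85, "tz": 0.15, "rx": -0.36, "ry": 0.0, "rz": -0.0}, {"tx": 0.28, "ty": 0.84, "tz": 0.2, "rx": -0.36, "ry": 0.0, "rz": -0.0}, {"tx": 0.28, "ty": 0.83, "tz": 0.24, "rx": -0.36, "ry": 0.0, "rz": -0.0}]
```

>>> carry_out:
  series:
    - {"tx": -0.1, "ty": 0.88, "tz": -0.21, "rx": -0.36, "ry": 0, "rz": 0}
    - {"tx": -0.1, "ty": 0.89, "tz": -0.16, "rx": -0.36, "ry": 0, "rz": 0}
    - {"tx": -0.1, "ty": 0.9, "tz": -0.11, "rx": -0.36, "ry": 0, "rz": 0}
    - {"tx": -0.1, "ty": 0.9, "tz": -0.06, "rx": -0.36, "ry": 0, "rz": 0}
    - {"tx": -0.1, "ty": 0.9, "tz": -0.02, "rx": -0.36, "ry": 0, "rz": 0}
    - {"tx": -0.1, "ty": 0.9, "tz": 0.03, "rx": -0.36, "ry": 0, "rz": 0}
    - {"tx": 0.28, "ty": 0.86, "tz": -0.08, "rx": -0.36, "ry": 0, "rz": 0}
    - {"tx": 0.28, "ty": 0.86, "tz": -0.03, "rx": -0.36, "ry": 0, "rz": 0}
    - {"tx": 0.28, "ty": 0.86, "tz": 0.01, "rx": -0.36, "ry": 0, "rz": 0}
    - {"tx": 0.28, "ty": 0.86, "tz": 0.06, "rx": -0.36, "ry": 0, "rz": 0}
    - {"tx": 0.28, "ty": 0.86, "tz": 0.11, "rx": -0.36, "ry": 0, "rz": 0}
    - {"tx": 0.28, "ty": 0.85, "tz": 0.15, "rx": -0.36, "ry": 0, "rz": 0}
    - {"tx": 0.28, "ty": 0.84, "tz": 0.2, "rx": -0.36, "ry": 0, "rz": 0}
    - {"tx": 0.28, "ty": 0.83, "tz": 0.24, "rx": -0.36, "ry": 0, "rz": 0}

```text
clock: 9.55
eef_pos: [0.6146, -0.3173, 0.1463]
orientation: [-0.244, -0.657, -0.249, 0.668]
wrist_force: [1.4, 0.4, 0.5]
gripper_width: 0.998
```

```bash
python3 - <<'E'
from h import *
import pickle
s=observe();p,d=read_camera('wrist');cv2.imwrite('pics/w3.png',p);np.save('w3.npy',d);pickle.dump(s,open('w3.pkl','wb'))
print(s['eef_pos'],s['clock'],s['joints'])
P=cloud('wrist',d,s);i=(abs(P[...,0]-.612)<.08)&(abs(P[...,1]+.311)<.08)&(abs(P[...,2]-.039)<.004);q=P[i];print(q.mean(0),cv2.minAreaRect(q[:,:2].astype(np.float32)))
plan([(.612,-.311,.03)],down(np.radians(-51.2)),step=.035)
E
```

```text
[ 0.61456105 -0.3172977   0.14625406] 9.55 [ 0.45580895  0.67324408 -0.07118316  1.74707184  0.07332607  0.74028139
 -0.51310126]
[ 0.61630722 -0.30937671  0.03922957] ((0.6132415533065796, -0.311845064163208), (0.10031066089868546, 0.06205076724290848), 38.93241500854492)
4 rows [{"tx": 0.72, "ty": -0.07, "tz": -0.05, "rx": 0.05, "ry": 0.02, "rz": 0.01}, {"tx": 0.72, "ty": -0.07, "tz": -0.05, "rx": 0.05, "ry": 0.02, "rz": 0.01}, {"tx": 0.72, "ty": -0.07, "tz": -0.04, "rx": 0.05, "ry": 0.02, "rz": 0.01}, {"tx": 0.72, "ty": -0.07, "tz": -0.04, "rx": 0.05, "ry": 0.02, "rz": 0.01}]
```

View pics/w3.png

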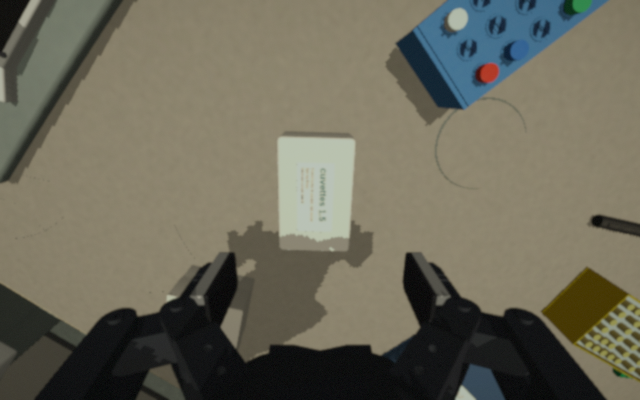

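>>> carry_out:
  series:
    - {"tx": 0.72, "ty": -0.07, "tz": -0.05, "rx": 0.05, "ry": 0.02, "rz": 0.01}
    - {"tx": 0.72, "ty": -0.07, "tz": -0.05, "rx": 0.05, "ry": 0.02, "rz": 0.01}
    - {"tx": 0.2, "ty": -0.05, "tz": -0.03, "rx": 0.03, "ry": 0.02, "rz": 0.01}

```text
clock: 9.98
eef_pos: [0.611, -0.3172, 0.0742]
orientation: [-0.236, -0.663, -0.238, 0.669]
wrist_force: [-0.5, 0.5, -0.3]
gripper_width: 1.0
```

```bash
python3 - <<'E'
from h import *
s=observe();print(s['eef_pos'],s['joint_vel'].round(2))
plan([(.613,-.3115,.031)],down(np.radians(-51.1)),step=.03)
E
```

```text
[ 0.61103261 -0.31719652  0.07418403] [-0.01  0.06  0.01  0.05 -0.01 -0.16 -0.05]
2 rows [{"tx": 0.54, "ty": -0.04, "tz": -0.07, "rx": 0.02, "ry": 0.02, "rz": 0.02}, {"tx": 0.54, "ty": -0.04, "tz": -0.07, "rx": 0.02, "ry": 0.02, "rz": 0.02}]
```

>>> carry_out:
  series:
    - {"tx": 0.52, "ty": -0.05, "tz": -0.08, "rx": 0.03, "ry": 0.02, "rz": 0.02}
    - {"tx": 0.5, "ty": -0.04, "tz": -0.07, "rx": 0.02, "ry": 0.02, "rz": 0.02}
    - {"tx": 0.1, "ty": 0, "tz": -0.03, "rx": 0, "ry": 0, "rz": 0}

```text
clock: 10.35
eef_pos: [0.6138, -0.3089, 0.028]
orientation: [-0.235, -0.667, -0.234, 0.667]
wrist_force: [-0.5, 0.2, 0.2]
gripper_width: 1.001
```

>>> carry_out:
  series:
    - {"tx": 0, "ty": 0, "tz": 0, "rx": 0, "ry": 0, "rz": 0}
    - {"tx": 0, "ty": 0, "tz": 0, "rx": 0, "ry": 0, "rz": 0}
    - {"tx": 0, "ty": 0, "tz": 0, "rx": 0, "ry": 0, "rz": 0}
    - {"tx": 0, "ty": 0, "tz": 0, "rx": 0, "ry": 0, "rz": 0}
  claw: 1
  force: 25

```text
clock: 10.85
eef_pos: [0.6152, -0.3097, 0.0306]
orientation: [0.235, 0.668, 0.233, -0.667]
wrist_force: [0.4, -0.4, -1.0]
gripper_width: 0.722
```

```bash
python3 - <<'E'
from h import *
s=observe();print(s['eef_pos'],s['gripper_width']); M=q2R(s['orientation']);print(M.round(3),np.degrees(np.arctan2(M[1,1],M[0,1])))
p,d=read_camera('wrist');cv2.imwrite('pics/w4.png',p)
E
```

```text
[ 0.61521452 -0.30967628  0.0305762 ] 0.7223907090544788
[[ 0.003  0.625 -0.78 ]
 [-0.002 -0.78  -0.625]
 [-1.     0.003 -0.001]] -51.2822026699511
```

View pics/w4.png

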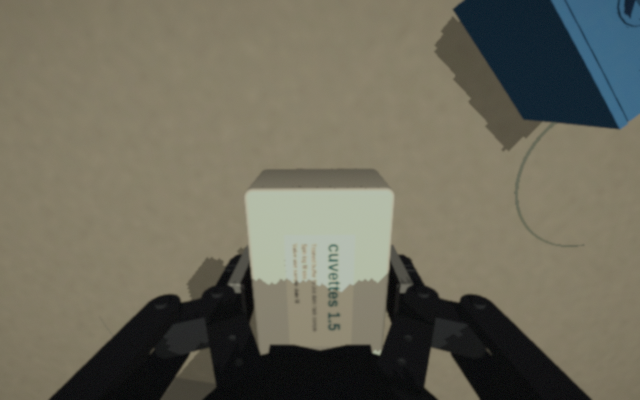

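```bash
python3 - <<'E'
from h import *
plan([(.61,-.305,.13),(.475,-.12,.15),(.484,-.0197,.12)],down(np.radians(-94.1)),step=.035)
E
```

```text
14 rows [{"tx": -0.83, "ty": -0.05, "tz": 0.01, "rx": 0.36, "ry": -0.0, "rz": -0.0}, {"tx": -0.83, "ty": -0.05, "tz": 0.01, "rx": 0.36, "ry": -0.0, "rz": -0.0}, {"tx": -0.83, "ty": -0.05, "tz": 0.02, "rx": 0.36, "ry": -0.0, "rz": -0.0}, {"tx": -0.07, "ty": -0.81, "tz": 0.09, "rx": 0.36, "ry": -0.0, "rz": -0.0}, {"tx": -0.07, "ty": -0.81, "tz": 0.14, "rx": 0.36, "ry": -0.0, "rz": -0.0}, {"tx": -0.07, "ty": -0.8, "tz": 0.18, "rx": 0.36, "ry": -0.0, "rz": -0.0}, {"tx": -0.07, "ty": -0.79, "tz": 0.22, "rx": 0.36, "ry": -0.0, "rz": -0.0}, {"tx": -0.07, "ty": -0.77, "tz": 0.26, "rx": 0.36, "ry": -0.0, "rz": -0.0}, {"tx": -0.07, "ty": -0.76, "tz": 0.3, "rx": 0.36, "ry": -0.0, "rz": -0.0}, {"tx": -0.07, "ty": -0.74, "tz": 0.34, "rx": 0.36, "ry": -0.0, "rz": -0.0}, {"tx": 0.19, "ty": -0.61, "tz": -0.14, "rx": 0.36, "ry": -0.0, "rz": -0.0}, {"tx": 0.19, "ty": -0.62, "tz": -0.11, "rx": 0.36, "ry": -0.0, "rz": -0.0}, {"tx": 0.19, "ty": -0.62, "tz": -0.08, "rx": 0.36, "ry": -0.0, "rz": -0.0}, {"tx": 0.19, "ty": -0.63, "tz": -0.04, "rx": 0.36, "ry": -0.0, "rz": -0.0}]
```

>>> carry_out:
  series:
    - {"tx": -0.83, "ty": -0.05, "tz": 0.01, "rx": 0.2, "ry": 0, "rz": 0}
    - {"tx": -0.83, "ty": -0.05, "tz": 0.01, "rx": 0.36, "ry": 0, "rz": 0}
    - {"tx": -0.83, "ty": -0.05, "tz": 0.02, "rx": 0.36, "ry": 0, "rz": 0}
    - {"tx": -0.07, "ty": -0.81, "tz": 0.09, "rx": 0.36, "ry": 0, "rz": 0}
    - {"tx": -0.07, "ty": -0.81, "tz": 0.14, "rx": 0.36, "ry": 0, "rz": 0}
    - {"tx": -0.07, "ty": -0.8, "tz": 0.18, "rx": 0.36, "ry": 0, "rz": 0}
    - {"tx": -0.07, "ty": -0.79, "tz": 0.22, "rx": 0.36, "ry": 0, "rz": 0}
    - {"tx": -0.07, "ty": -0.77, "tz": 0.26, "rx": 0.36, "ry": 0, "rz": 0}
    - {"tx": -0.07, "ty": -0.76, "tz": 0.3, "rx": 0.36, "ry": 0, "rz": 0}
    - {"tx": -0.07, "ty": -0.74, "tz": 0.34, "rx": 0.36, "ry": 0, "rz": 0}
    - {"tx": 0.1, "ty": -0.6, "tz": -0.1, "rx": 0.36, "ry": 0, "rz": 0}
    - {"tx": 0.1, "ty": -0.5, "tz": -0.1, "rx": 0.36, "ry": 0, "rz": 0}

```text
clock: 12.4
eef_pos: [0.472, -0.073, 0.1462]
orientation: [0.01, 0.71, 0.008, -0.705]
wrist_force: [1.4, 0.3, -1.0]
gripper_width: 0.722
```

```bash
python3 - <<'E'
from h import *
s=observe();print(s['eef_pos'],s['gripper_width'],s['joint_vel'].round(2))
plan([(.484,-.0197,.09)],down(np.radians(-94.1)),step=.03)
E
```

```text
[ 0.47197503 -0.07295528  0.14619359] 0.7224169047527736 [-0.45  0.05  0.14  0.06 -0.18 -0.09 -0.61]
3 rows [{"tx": 0.47, "ty": -0.44, "tz": -0.11, "rx": 0.22, "ry": -0.02, "rz": -0.01}, {"tx": 0.47, "ty": -0.45, "tz": -0.09, "rx": 0.22, "ry": -0.02, "rz": -0.01}, {"tx": 0.47, "ty": -0.45, "tz": -0.08, "rx": 0.22, "ry": -0.02, "rz": -0.01}]
```

>>> carry_out:
  series:
    - {"tx": 0.47, "ty": -0.4, "tz": -0.11, "rx": 0.2, "ry": -0.02, "rz": -0.01}
    - {"tx": 0.47, "ty": -0.38, "tz": -0.09, "rx": 0.2, "ry": -0.02, "rz": -0.01}
    - {"tx": 0.3, "ty": -0.3, "tz": -0.06, "rx": 0.1, "ry": -0.02, "rz": -0.01}
    - {"tx": 0, "ty": 0, "tz": 0, "rx": 0, "ry": 0, "rz": 0}

```text
clock: 12.9
eef_pos: [0.4843, -0.0262, 0.0964]
orientation: [-0.018, 0.707, -0.016, -0.706]
wrist_force: [-0.3, -0.5, -1.0]
gripper_width: 0.723
```

```bash
python3 - <<'E'
from h import *
import pickle
s=observe();print(s['eef_pos'],s['gripper_width'],s['joint_vel'].round(2))
M=q2R(s['orientation']);print(M.round(3)[:,0],np.degrees(np.arctan2(M[1,1],M[0,1])))
p,d=read_camera('wrist');cv2.imwrite('pics/w5.png',p)
pickle.dump(s,open('w5.pkl','wb'));np.save('w5.npy',d)
plan([(.484,-.0197,.054)],down(np.radians(-94.1)),step=.02)
E
```

```text
[ 0.48425967 -0.02618647  0.09635721] 0.7234228379325397 [ 0.01 -0.01  0.02  0.    0.    0.   -0.  ]
[ 0.001  0.003 -1.   ] -92.77204553223056
3 rows [{"tx": 0.36, "ty": -0.06, "tz": 0.01, "rx": 0.05, "ry": -0.0, "rz": 0.01}, {"tx": 0.36, "ty": -0.06, "tz": 0.01, "rx": 0.05, "ry": -0.0, "rz": 0.01}, {"tx": 0.36, "ty": -0.06, "tz": 0.01, "rx": 0.05, "ry": -0.0, "rz": 0.01}]
```

View pics/w5.png

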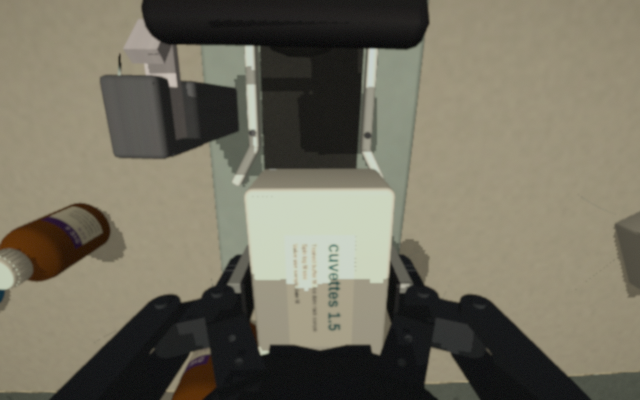

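>>> carry_out:
  series:
    - {"tx": 0.36, "ty": -0.06, "tz": 0.01, "rx": 0.06, "ry": 0, "rz": 0.01}
    - {"tx": 0.36, "ty": -0.06, "tz": 0.01, "rx": 0.06, "ry": 0, "rz": 0.01}
    - {"tx": 0.3, "ty": -0.05, "tz": 0.01, "rx": 0.05, "ry": 0, "rz": 0.01}

```text
clock: 13.32
eef_pos: [0.4845, -0.0218, 0.0552]
orientation: [-0.027, 0.708, -0.029, -0.705]
wrist_force: [-0.6, 0.6, -0.6]
gripper_width: 0.72
```

```bash
python3 - <<'E'
from h import *
s=observe();print(s['eef_pos'],s['gripper_width'],s['wrist_force'],s['joint_vel'].round(2))
M=q2R(s['orientation']);print(M.round(3)[:,0],np.degrees(np.arctan2(M[1,1],M[0,1])))
plan([(.484,-.0197,.0515)],down(np.radians(-94.1)),step=.02)
E
```

```text
[ 0.48454593 -0.02179348  0.05518261] 0.7203528107518474 [-0.64600622  0.59411793 -0.60595971] [ 0.01  0.2  -0.06  0.03 -0.07 -0.23 -0.04]
[ 0.005 -0.003 -1.   ] -94.56565209535002
1 rows [{"tx": 0.09, "ty": -0.05, "tz": 0.02, "rx": -0.05, "ry": -0.04, "rz": -0.02}]
```

>>> carry_out:
  series:
    - {"tx": 0.06, "ty": -0.04, "tz": 0.02, "rx": -0.05, "ry": -0.03, "rz": -0.02}
    - {"tx": 0.04, "ty": 0, "tz": 0, "rx": 0, "ry": 0, "rz": 0}

```text
clock: 13.58
eef_pos: [0.483, -0.0201, 0.0496]
orientation: [0.025, -0.706, 0.025, 0.707]
wrist_force: [1.0, -0.5, -1.1]
gripper_width: 0.723
```

```bash
python3 - <<'E'
from h import *
s=observe();print(s['eef_pos'],s['gripper_width'],s['wrist_force'],s['joint_vel'].round(2))
M=q2R(s['orientation']);print(M.round(3)[:,0],np.degrees(np.arctan2(M[1,1],M[0,1])))
E
```

```text
[ 0.48302287 -0.02009457  0.04963469] 0.7227713870121224 [ 1.04168215 -0.51511855 -1.14590712] [ 0.01  0.03 -0.01  0.   -0.   -0.03  0.  ]
[-0.002  0.    -1.   ] -94.1218296262217
```

>>> carry_out:
  series:
    - {"tx": 0.06, "ty": 0, "tz": 0, "rx": 0, "ry": 0, "rz": 0}
    - {"tx": 0.06, "ty": 0, "tz": 0, "rx": 0, "ry": 0, "rz": 0}

```text
clock: 13.82
eef_pos: [0.483, -0.0201, 0.0487]
orientation: [0.026, -0.706, 0.025, 0.707]
wrist_force: [-5.0, 0.8, 34.5]
gripper_width: 0.724
```

Touching down. Open.

>>> carry_out:
  series:
    - {"tx": -0.02, "ty": 0, "tz": 0, "rx": 0, "ry": 0, "rz": 0}
    - {"tx": 0, "ty": 0, "tz": 0, "rx": 0, "ry": 0, "rz": 0}
    - {"tx": 0, "ty": 0, "tz": 0, "rx": 0, "ry": 0, "rz": 0}
  claw: 0

```text
clock: 14.2
eef_pos: [0.4842, -0.0204, 0.051]
orientation: [-0.026, 0.708, -0.025, -0.706]
wrist_force: [0.0, 0.1, 0.3]
gripper_width: 0.998
```

```bash
python3 - <<'E'
from h import *
s=observe();print(s['eef_pos'],s['gripper_width'],s['wrist_force'])
u=np.array([.9974,-.0715,0]);O=np.array([.5757,-.0263,0])
plan([O-.120*u+[0,0,.063]],down(np.radians(-94.1)),step=.016)
E
```

```text
[ 0.48420215 -0.02041536  0.05103939] 0.9978834986223388 [0.03603324 0.14006948 0.27457978]
2 rows [{"tx": -0.15, "ty": -0.01, "tz": 0.35, "rx": -0.0, "ry": -0.01, "rz": 0.01}, {"tx": -0.15, "ty": -0.01, "tz": 0.35, "rx": -0.0, "ry": -0.01, "rz": 0.01}]
```

>>> carry_out:
  series:
    - {"tx": -0.15, "ty": -0.01, "tz": 0.35, "rx": 0, "ry": -0.01, "rz": 0.01}
    - {"tx": -0.1, "ty": -0.01, "tz": 0.35, "rx": 0, "ry": -0.01, "rz": 0.01}
    - {"tx": 0, "ty": 0, "tz": 0, "rx": 0, "ry": 0, "rz": 0}

```text
clock: 14.58
eef_pos: [0.4529, -0.0174, 0.0612]
orientation: [0.025, -0.705, 0.026, 0.708]
wrist_force: [-0.5, -0.0, -0.7]
gripper_width: 0.999
```

>>> carry_out:
  series:
    - {"tx": 0.02, "ty": 0, "tz": 0, "rx": 0, "ry": 0, "rz": 0}
    - {"tx": 0.02, "ty": 0, "tz": 0, "rx": 0, "ry": 0, "rz": 0}
    - {"tx": 0.02, "ty": 0, "tz": 0, "rx": 0, "ry": 0, "rz": 0}
    - {"tx": 0.02, "ty": 0, "tz": 0, "rx": 0, "ry": 0, "rz": 0}
  claw: 1
  force: 20

```text
clock: 15.08
eef_pos: [0.4528, -0.0174, 0.0601]
orientation: [0.025, -0.705, 0.026, 0.708]
wrist_force: [-2.1, 0.8, 14.0]
gripper_width: 0.718
```

```bash
python3 - <<'E'
from h import *
s=observe();print(s['eef_pos'],s['gripper_width'],s['wrist_force'])
p,d=read_camera('wrist');cv2.imwrite('pics/w6.png',p)
u=np.array([.9974,-.0715,0]);O=np.array([.5757,-.0263,0])
print((s['eef_pos']-O)@u,(s['eef_pos']-O)@[.0715,.9974,0])
plan([O-.06*u+[0,0,s['eef_pos'][2]]],down(np.radians(-94.1)),step=.02)
E
```

```text
[ 0.45283204 -0.01735794  0.0601499 ] 0.7181858188447667 [-2.10186181  0.79010437 14.02118854]
-0.12318786164178908 0.0001337497530073171
4 rows [{"tx": -0.0, "ty": 0.0, "tz": -0.39, "rx": -0.0, "ry": 0.01, "rz": -0.0}, {"tx": -0.0, "ty": 0.0, "tz": -0.39, "rx": -0.0, "ry": 0.01, "rz": -0.0}, {"tx": -0.0, "ty": 0.0, "tz": -0.39, "rx": -0.0, "ry": 0.01, "rz": -0.0}, {"tx": -0.0, "ty": 0.0, "tz": -0.39, "rx": -0.0, "ry": 0.01, "rz": -0.0}]
```

View pics/w6.png

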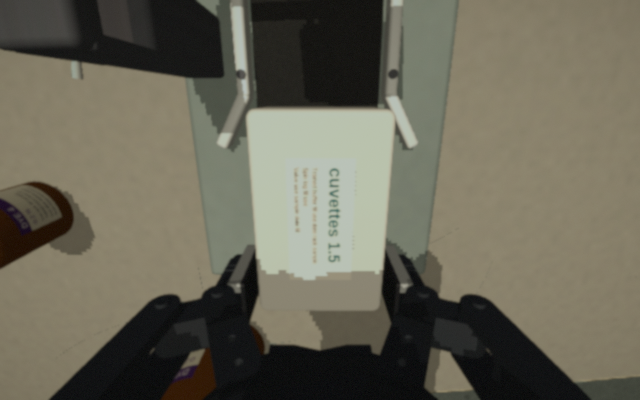

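>>> carry_out:
  series:
    - {"tx": -0.03, "ty": 0, "tz": -0.35, "rx": 0, "ry": 0, "rz": 0}
    - {"tx": -0.01, "ty": 0, "tz": -0.35, "rx": 0, "ry": 0, "rz": 0}

```text
clock: 15.38
eef_pos: [0.4809, -0.0194, 0.0616]
orientation: [0.025, -0.705, 0.025, 0.708]
wrist_force: [0.1, 0.3, -1.2]
gripper_width: 0.718
```

>>> carry_out:
  series:
    - {"tx": 0, "ty": 0, "tz": -0.35, "rx": 0, "ry": 0, "rz": 0}
    - {"tx": 0, "ty": 0, "tz": -0.35, "rx": 0, "ry": 0, "rz": 0}

```text
clock: 15.62
eef_pos: [0.5118, -0.0216, 0.0611]
orientation: [0.025, -0.705, 0.026, 0.708]
wrist_force: [0.4, -0.3, -0.9]
gripper_width: 0.721
```

```bash
python3 - <<'E'
from h import *
s=observe();print(s['eef_pos'],s['gripper_width'],s['wrist_force'])
p,d=read_camera('wrist');cv2.imwrite('pics/w7.png',p)
u=np.array([.9974,-.0715,0]);O=np.array([.5757,-.0263,0])
print((s['eef_pos']-O)@u,(s['eef_pos']-O)@[.0715,.9974,0])
plan([O-.06*u+[0,0,s['eef_pos'][2]]],down(np.radians(-94.1)),step=.02)
E
```

```text
[ 0.51179186 -0.02161092  0.06105115] 0.721390234016481 [ 0.3957852  -0.25147793 -0.89688966]
-0.06407724825254886 0.00010745635798679274
1 rows [{"tx": 0.01, "ty": 0.0, "tz": -0.02, "rx": -0.0, "ry": -0.01, "rz": -0.0}]
```

View pics/w7.png

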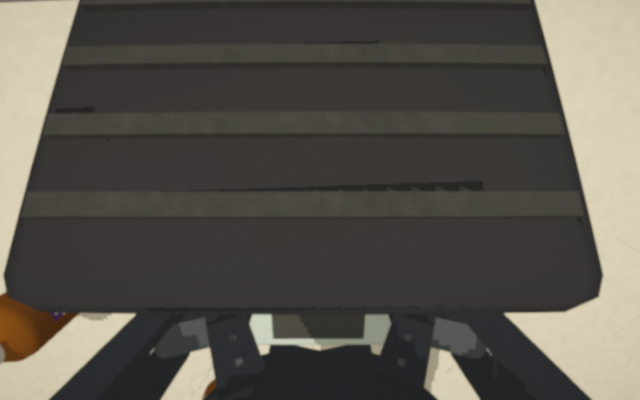

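>>> carry_out:
  series:
    - {"tx": 0, "ty": 0, "tz": 0, "rx": 0, "ry": 0, "rz": 0}
    - {"tx": 0, "ty": 0, "tz": 0, "rx": 0, "ry": 0, "rz": 0}
    - {"tx": 0, "ty": 0, "tz": 0, "rx": 0, "ry": 0, "rz": 0}
    - {"tx": -0.4, "ty": 0, "tz": 0, "rx": 0, "ry": 0, "rz": 0}
    - {"tx": -0.8, "ty": 0, "tz": 0.1, "rx": 0, "ry": 0, "rz": 0}
    - {"tx": -0.3, "ty": 0, "tz": 0.6, "rx": 0, "ry": 0, "rz": 0}
    - {"tx": 0, "ty": 0, "tz": 0.7, "rx": 0, "ry": 0, "rz": 0}
  claw: 0

```text
clock: 16.55
eef_pos: [0.4596, -0.0177, 0.1259]
orientation: [-0.026, 0.708, -0.026, -0.705]
wrist_force: [0.5, 0.4, 0.3]
gripper_width: 0.999
```

```bash
python3 - <<'E'
from h import *
import pickle
s=observe();print(s['eef_pos'],s['gripper_width'],s['wrist_force'],s['joints'].round(3))
p,d=read_camera('wrist');cv2.imwrite('pics/w8.png',p);np.save('w8.npy',d);pickle.dump(s,open('w8.pkl','wb'))
u=np.array([.9974,-.0715,0]);O=np.array([.5757,-.0263,0]);v=np.array([.0715,.9974,0])
P=cloud('wrist',d,s);X=(P-O)@u;Y=(P-O)@v
i=(abs(P[...,2]-.059)<.004)&(abs(Y)<.04)&(X<0)&(X>-.12);print(i.sum(),X[i].min(),X[i].max(),Y[i].min(),Y[i].max())
E
```

```text
[ 0.45963267 -0.01770622  0.1258663 ] 0.9987942283868263 [0.4541122  0.42796174 0.31764504] [-0.181  0.491  0.159  2.297 -0.212  0.362 -1.486]
13442 -0.0826135486477135 -1.5167374572763937e-06 -0.031923906783842534 0.030689801628696254
```

View pics/w8.png

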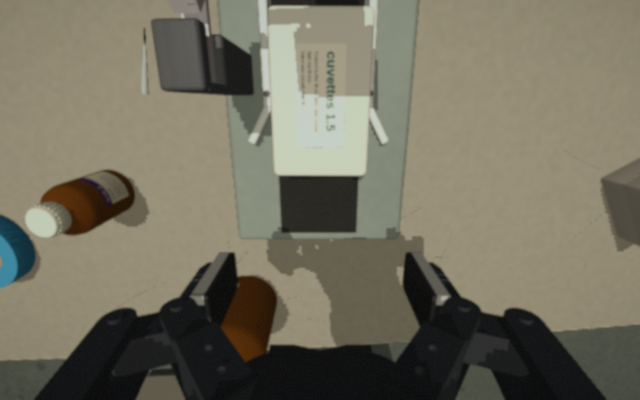

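>>> carry_out:
  series:
    - {"tx": 0.55, "ty": 0, "tz": 0, "rx": 0, "ry": 0, "rz": 0}
    - {"tx": 0.55, "ty": 0, "tz": 0, "rx": 0, "ry": 0, "rz": 0}
    - {"tx": 0.45, "ty": 0, "tz": 0, "rx": 0, "ry": 0, "rz": 0}
    - {"tx": 0.1, "ty": 0, "tz": -0.1, "rx": 0, "ry": 0, "rz": 0}
  claw: 0.75

```text
clock: 17.1
eef_pos: [0.4578, -0.0176, 0.0618]
orientation: [-0.026, 0.707, -0.025, -0.706]
wrist_force: [0.1, 0.5, 0.5]
gripper_width: 0.245
```

```bash
cat >> h.py <<'E'
U=np.array([.9974,-.0715,0]);O=np.array([.5757,-.0263,0]);V=np.array([.0715,.9974,0])
def st():
    s=observe();e=np.array(s['eef_pos']);M=q2R(s['orientation'])
    print('t',round(s['clock'],2),'pos',e.round(4),'shk',((e-O)@U).round(4),((e-O)@V).round(4),'w',round(s['gripper_width'],3),'F',s['wrist_force'].round(1),'toolx',M[:,0].round(3),'head',np.degrees(np.arctan2(M[1,1],M[0,1])).round(2),'q',s['joints'].round(2));return s
def tilt(a,yaw=np.radians(-94.1)): return down(yaw)@R.from_rotvec([0,a,0]).as_matrix()
E
python3 - <<'E'
from h import *
st()
plan([O-.07*U+[0,0,.062]],down(np.radians(-94.1)),step=.016)
E
```

```text
t 17.1 pos [ 0.4578 -0.0176  0.0618] shk -0.1182 0.0002 w 0.245 F [0.1 0.5 0.5] toolx [ 0.001  0.001 -1.   ] head -94.16 q [-0.12  0.62  0.09  2.32 -0.25  0.21 -1.45]
4 rows [{"tx": -0.0, "ty": 0.0, "tz": -0.3, "rx": -0.0, "ry": -0.0, "rz": 0.0}, {"tx": -0.0, "ty": 0.0, "tz": -0.3, "rx": -0.0, "ry": -0.0, "rz": 0.0}, {"tx": -0.0, "ty": 0.0, "tz": -0.3, "rx": -0.0, "ry": -0.0, "rz": 0.0}, {"tx": -0.0, "ty": 0.0, "tz": -0.3, "rx": -0.0, "ry": -0.0, "rz": 0.0}]
```

>>> carry_out:
  series:
    - {"tx": 0, "ty": 0, "tz": -0.3, "rx": 0, "ry": 0, "rz": 0}
    - {"tx": 0, "ty": 0, "tz": -0.3, "rx": 0, "ry": 0, "rz": 0}
    - {"tx": 0, "ty": 0, "tz": -0.3, "rx": 0, "ry": 0, "rz": 0}
    - {"tx": 0, "ty": 0, "tz": -0.25, "rx": 0, "ry": 0, "rz": 0}

```text
clock: 17.6
eef_pos: [0.5083, -0.0213, 0.0641]
orientation: [-0.026, 0.708, -0.025, -0.705]
wrist_force: [-0.7, -0.7, -0.9]
gripper_width: 0.253
```

```bash
python3 - <<'E'
from h import *
st()
p,d=read_camera('top');cv2.imwrite('pics/t9.png',cv2.resize(p[130:250,270:460],None,fx=4,fy=4,interpolation=cv2.INTER_CUBIC))
p,d=read_camera('scene');cv2.imwrite('pics/s9.png',cv2.resize(p[150:300,230:420],None,fx=4,fy=4,interpolation=cv2.INTER_CUBIC))
plan([O-.058*U+[0,0,.065]],tilt(.13),step=.004)
E
```

```text
t 17.6 pos [ 0.5083 -0.0213  0.0641] shk -0.0675 0.0002 w 0.253 F [-0.7 -0.7 -0.9] toolx [ 0.004  0.001 -1.   ] head -94.16 q [-0.13  0.64  0.11  2.21 -0.24  0.29 -1.46]
3 rows [{"tx": -0.01, "ty": 0.0, "tz": -0.07, "rx": -0.0, "ry": 0.28, "rz": 0.0}, {"tx": -0.0, "ty": 0.0, "tz": -0.07, "rx": -0.0, "ry": 0.28, "rz": 0.0}, {"tx": -0.0, "ty": 0.0, "tz": -0.07, "rx": -0.0, "ry": 0.28, "rz": 0.0}]
```

View pics/s9.png

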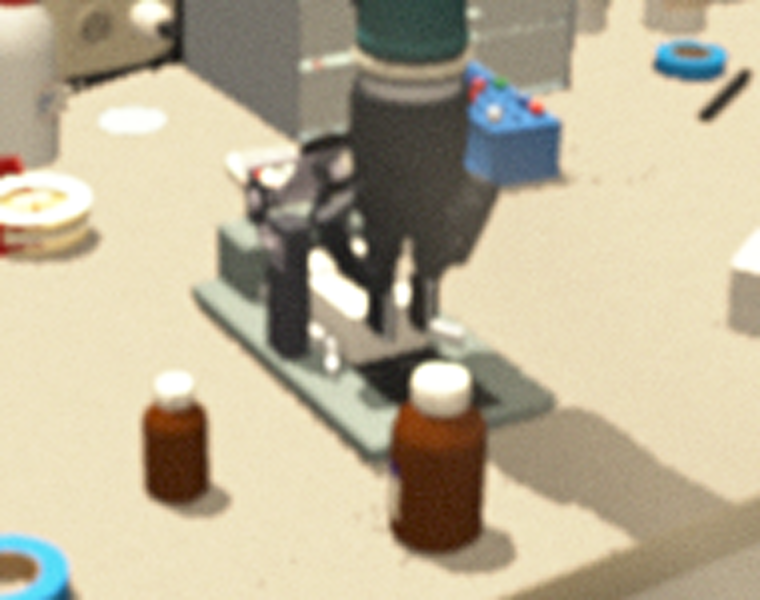

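>>> carry_out:
  series:
    - {"tx": 0, "ty": 0, "tz": -0.08, "rx": 0, "ry": 0.28, "rz": 0}
    - {"tx": 0.03, "ty": 0, "tz": -0.08, "rx": 0, "ry": 0.28, "rz": 0}
    - {"tx": 0.03, "ty": 0, "tz": -0.08, "rx": 0, "ry": 0.28, "rz": 0}

```text
clock: 18.08
eef_pos: [0.5183, -0.0219, 0.0621]
orientation: [-0.024, 0.752, -0.027, -0.658]
wrist_force: [-1.0, -0.1, 0.5]
gripper_width: 0.251
```

```bash
python3 - <<'E'
from h import *
s=st();print(q2R(s['orientation'])[:,0]*.022)
E
```

```text
t 18.07 pos [ 0.5183 -0.0219  0.0621] shk -0.0575 0.0003 w 0.251 F [-1.  -0.1  0.5] toolx [ 0.132 -0.008 -0.991] head -94.14 q [-0.11  0.64  0.07  2.27 -0.26  0.11 -1.44]
[ 0.00290985 -0.00018067 -0.02180597]
```

>>> carry_out:
  series:
    - {"tx": 0.01, "ty": 0, "tz": -0.07, "rx": 0, "ry": 0, "rz": 0}
    - {"tx": 0.01, "ty": 0, "tz": -0.07, "rx": 0, "ry": 0, "rz": 0}

```text
clock: 18.32
eef_pos: [0.5225, -0.0223, 0.0618]
orientation: [-0.024, 0.751, -0.027, -0.659]
wrist_force: [-1.9, 0.3, 0.6]
gripper_width: 0.253
```

```bash
python3 - <<'E'
from h import *
s=st()
E
```

```text
t 18.32 pos [ 0.5225 -0.0223  0.0618] shk -0.0533 0.0002 w 0.253 F [-1.9  0.3  0.6] toolx [ 0.129 -0.008 -0.992] head -94.14 q [-0.11  0.64  0.07  2.26 -0.25  0.12 -1.44]
```

>>> carry_out:
  series:
    - {"tx": 0.01, "ty": 0, "tz": -0.08, "rx": 0, "ry": 0, "rz": 0}
    - {"tx": 0.01, "ty": 0, "tz": -0.08, "rx": 0, "ry": 0, "rz": 0}

```text
clock: 18.58
eef_pos: [0.5229, -0.0223, 0.0609]
orientation: [-0.025, 0.746, -0.026, -0.665]
wrist_force: [-5.5, 0.7, 4.0]
gripper_width: 0.25
```

```bash
python3 - <<'E'
from h import *
s=st()
E
```

```text
t 18.57 pos [ 0.5229 -0.0223  0.0609] shk -0.053 0.0002 w 0.25 F [-5.5  0.7  4. ] toolx [ 0.114 -0.006 -0.993] head -94.12 q [-0.11  0.64  0.08  2.25 -0.25  0.14 -1.44]
```

>>> carry_out:
  series:
    - {"tx": 0, "ty": 0, "tz": -0.12, "rx": 0, "ry": 0, "rz": 0}
    - {"tx": 0, "ty": 0, "tz": -0.14, "rx": 0, "ry": 0, "rz": 0}

```text
clock: 18.82
eef_pos: [0.5233, -0.0224, 0.0606]
orientation: [-0.025, 0.739, -0.026, -0.673]
wrist_force: [-9.1, 0.6, 7.1]
gripper_width: 0.246
```

```bash
python3 - <<'E'
from h import *
s=st()
E
```

```text
t 18.82 pos [ 0.5233 -0.0224  0.0606] shk -0.0525 0.0001 w 0.246 F [-9.1  0.6  7.1] toolx [ 0.093 -0.004 -0.996] head -94.1 q [-0.11  0.64  0.08  2.24 -0.25  0.17 -1.44]
```

>>> carry_out:
  series:
    - {"tx": 0, "ty": 0, "tz": 0.4, "rx": 0, "ry": -0.1, "rz": 0}
    - {"tx": 0, "ty": 0, "tz": 0.6, "rx": 0, "ry": -0.2, "rz": 0}
    - {"tx": -0.5, "ty": 0, "tz": 0.5, "rx": 0, "ry": -0.2, "rz": 0}
    - {"tx": -0.8, "ty": 0, "tz": 0.1, "rx": 0, "ry": -0.1, "rz": 0}
    - {"tx": -0.8, "ty": 0, "tz": 0, "rx": 0, "ry": 0, "rz": 0}

```text
clock: 19.45
eef_pos: [0.4533, -0.0177, 0.1398]
orientation: [0.026, -0.705, 0.025, 0.709]
wrist_force: [1.4, 0.3, 0.6]
gripper_width: 0.251
```

```bash
python3 - <<'E'
from h import *
import pickle
s=st()
p,d=read_camera('wrist');cv2.imwrite('pics/w10.png',p);np.save('w10.npy',d);pickle.dump(s,open('w10.pkl','wb'))
P=cloud('wrist',d,s);X=(P-O)@U;Y=(P-O)@V
i=(abs(P[...,2]-.059)<.004)&(abs(Y)<.04)&(X<0.03)&(X>-.12);print(i.sum(),X[i].min(),X[i].max(),Y[i].min(),Y[i].max())
for lo,hi in [(-.04,-.03),(-.02,-.01),(0,.01)]:
  j=i&(X>lo)&(X<hi);print(lo,Y[j].min(),Y[j].max()) if j.sum() else 0
E
```

```text
t 19.45 pos [ 0.4533 -0.0177  0.1398] shk -0.1227 -0.0001 w 0.251 F [1.4 0.3 0.6] toolx [-0.005  0.002 -1.   ] head -94.1 q [-0.2   0.46  0.18  2.3  -0.21  0.4  -1.48]
9412 -0.03901293212393842 0.016473593904114077 -0.03150959302846726 0.030566164867829503
-0.04 -0.03131577118890618 0.030566164867829503
-0.02 -0.03110904964252098 0.030246038576703948
0 -0.031494880554546474 0.03041572408452835
```

View pics/w10.png

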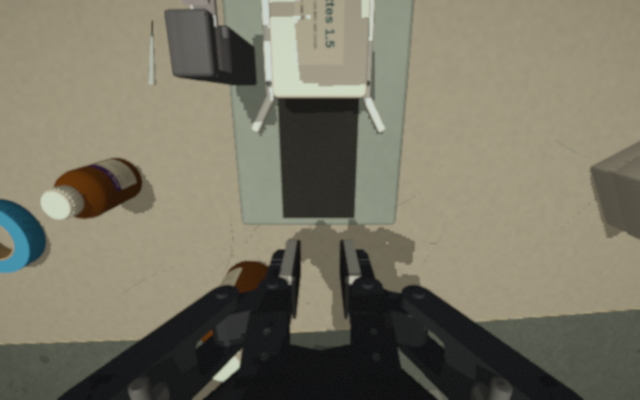

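```bash
python3 - <<'E'
from h import *
plan([O-.12*U+[0,0,.22],O+.0*U+[0,0,.23],O+.015*U+[0,0,.20]],down(np.radians(-94.1)),step=.037)
E
```

```text
8 rows [{"tx": -0.64, "ty": -0.0, "tz": -0.01, "rx": -0.0, "ry": -0.0, "rz": 0.0}, {"tx": -0.64, "ty": -0.0, "tz": -0.01, "rx": -0.0, "ry": -0.0, "rz": 0.0}, {"tx": -0.64, "ty": -0.0, "tz": -0.01, "rx": -0.0, "ry": -0.0, "rz": 0.0}, {"tx": -0.06, "ty": -0.0, "tz": -0.75, "rx": -0.0, "ry": -0.0, "rz": 0.0}, {"tx": -0.06, "ty": -0.0, "tz": -0.75, "rx": -0.0, "ry": -0.0, "rz": 0.0}, {"tx": -0.06, "ty": -0.0, "tz": -0.75, "rx": -0.0, "ry": -0.0, "rz": 0.0}, {"tx": -0.06, "ty": -0.0, "tz": -0.75, "rx": -0.0, "ry": -0.0, "rz": 0.0}, {"tx": 0.75, "ty": 0.0, "tz": -0.37, "rx": -0.0, "ry": -0.0, "rz": 0.0}]
```

>>> carry_out:
  series:
    - {"tx": -0.64, "ty": 0, "tz": 0, "rx": 0, "ry": 0, "rz": 0}
    - {"tx": -0.64, "ty": 0, "tz": 0, "rx": 0, "ry": 0, "rz": 0}
    - {"tx": -0.64, "ty": 0, "tz": 0, "rx": 0, "ry": 0, "rz": 0}
    - {"tx": -0.1, "ty": 0, "tz": -0.75, "rx": 0, "ry": 0, "rz": 0}
    - {"tx": -0.06, "ty": 0, "tz": -0.75, "rx": 0, "ry": 0, "rz": 0}
    - {"tx": 0, "ty": 0, "tz": -0.75, "rx": 0, "ry": 0, "rz": 0}
    - {"tx": 0, "ty": 0, "tz": -0.75, "rx": 0, "ry": 0, "rz": 0}
    - {"tx": 0, "ty": 0, "tz": -0.3, "rx": 0, "ry": 0, "rz": 0}
  claw: 1
  force: 40

```text
clock: 20.5
eef_pos: [0.5841, -0.0266, 0.2282]
orientation: [0.027, -0.707, 0.023, 0.707]
wrist_force: [0.1, -0.2, -0.0]
gripper_width: -0.004
```

```bash
python3 - <<'E'
from h import *
s=st()
p,d=read_camera('wrist');cv2.imwrite('pics/w11.png',p)
plan([O+.015*U+[0,0,.19]],down(np.radians(-94.1)),step=.037)
E
```

```text
t 20.5 pos [ 0.5841 -0.0266  0.2282] shk 0.0084 0.0003 w -0.004 F [ 0.1 -0.2 -0. ] toolx [-0.     0.005 -1.   ] head -94.06 q [-0.21  0.46  0.25  1.96 -0.17  0.74 -1.51]
2 rows [{"tx": 0.48, "ty": 0.01, "tz": -0.07, "rx": 0.0, "ry": -0.0, "rz": 0.02}, {"tx": 0.48, "ty": 0.0, "tz": -0.07, "rx": 0.0, "ry": -0.0, "rz": 0.02}]
```

View pics/w11.png

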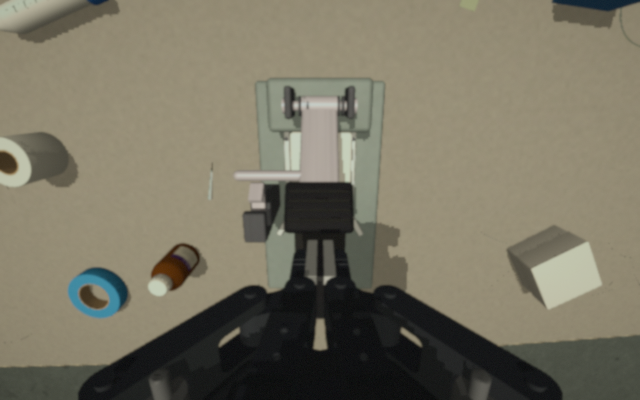

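>>> carry_out:
  series:
    - {"tx": 0.5, "ty": 0, "tz": -0.1, "rx": 0, "ry": 0, "rz": 0.02}
    - {"tx": 0.45, "ty": 0, "tz": -0.1, "rx": 0, "ry": 0, "rz": 0.02}
    - {"tx": 0.25, "ty": 0, "tz": 0, "rx": 0, "ry": 0, "rz": 0}

```text
clock: 20.92
eef_pos: [0.5905, -0.027, 0.1786]
orientation: [0.025, -0.706, 0.026, 0.707]
wrist_force: [-0.5, 0.3, 1.3]
gripper_width: 0.002
```

```bash
python3 - <<'E'
from h import *
s=st()
E
```

```text
t 20.93 pos [ 0.5905 -0.027   0.1786] shk 0.0148 0.0003 w 0.002 F [-0.5  0.3  1.3] toolx [-0.002 -0.001 -1.   ] head -94.07 q [-0.2   0.53  0.23  1.98 -0.19  0.65 -1.49]
```

>>> carry_out:
  series:
    - {"tx": 0.18, "ty": 0, "tz": 0.13, "rx": 0, "ry": 0, "rz": 0}
    - {"tx": 0.18, "ty": 0, "tz": 0.13, "rx": 0, "ry": 0, "rz": 0}
    - {"tx": 0.2, "ty": 0, "tz": 0.1, "rx": 0, "ry": 0, "rz": 0}
    - {"tx": 0.2, "ty": 0, "tz": 0.1, "rx": 0, "ry": 0, "rz": 0}

```text
clock: 21.42
eef_pos: [0.5715, -0.0257, 0.1477]
orientation: [-0.025, 0.707, -0.026, -0.706]
wrist_force: [1.3, -0.0, 2.1]
gripper_width: -0.001
```

```bash
python3 - <<'E'
from h import *
s=st()
E
```

```text
t 21.43 pos [ 0.5715 -0.0257  0.1477] shk -0.0042 0.0003 w -0.001 F [ 1.3 -0.   2.1] toolx [ 0.002 -0.001 -1.   ] head -94.09 q [-0.19  0.55  0.21  2.04 -0.21  0.56 -1.47]
```

>>> carry_out:
  series:
    - {"tx": 0.22, "ty": 0, "tz": 0.05, "rx": 0, "ry": 0, "rz": 0}
    - {"tx": 0.22, "ty": 0, "tz": 0.04, "rx": 0, "ry": 0, "rz": 0}
    - {"tx": 0.22, "ty": 0, "tz": 0.03, "rx": 0, "ry": 0, "rz": 0}

```text
clock: 21.8
eef_pos: [0.5644, -0.0252, 0.1206]
orientation: [0.025, -0.706, 0.025, 0.707]
wrist_force: [-2.0, 0.4, 7.7]
gripper_width: 0.001
```

```bash
python3 - <<'E'
from h import *
s=st()
E
```

```text
t 21.8 pos [ 0.5644 -0.0252  0.1206] shk -0.0114 0.0003 w 0.001 F [-2.   0.4  7.7] toolx [-0.002  0.    -1.   ] head -94.1 q [-0.17  0.59  0.19  2.07 -0.22  0.5  -1.46]
```

>>> carry_out:
  series:
    - {"tx": 0.2, "ty": 0, "tz": 0, "rx": 0, "ry": 0, "rz": 0}
    - {"tx": 0.2, "ty": 0, "tz": 0, "rx": 0, "ry": 0, "rz": 0}

```text
clock: 22.05
eef_pos: [0.5634, -0.0252, 0.1047]
orientation: [0.026, -0.705, 0.025, 0.708]
wrist_force: [-7.3, 1.1, 42.0]
gripper_width: 0.002
```

```bash
python3 - <<'E'
from h import *
s=st()
E
```

```text
t 22.05 pos [ 0.5634 -0.0252  0.1047] shk -0.0124 0.0002 w 0.002 F [-7.3  1.1 42. ] toolx [-0.004  0.001 -1.   ] head -94.12 q [-0.16  0.62  0.18  2.08 -0.23  0.47 -1.45]
```

>>> carry_out:
  series:
    - {"tx": -0.1, "ty": 0, "tz": 0, "rx": 0, "ry": 0, "rz": 0}
    - {"tx": -0.15, "ty": 0, "tz": 0, "rx": 0, "ry": 0, "rz": 0}

```text
clock: 22.3
eef_pos: [0.5634, -0.0252, 0.1149]
orientation: [0.026, -0.705, 0.025, 0.708]
wrist_force: [-0.1, -0.4, -0.2]
gripper_width: 0.006
```

```bash
python3 - <<'E'
from h import *
s=st()
E
```

```text
t 22.3 pos [ 0.5634 -0.0252  0.1149] shk -0.0123 0.0002 w 0.006 F [-0.1 -0.4 -0.2] toolx [-0.004  0.002 -1.   ] head -94.13 q [-0.17  0.6   0.19  2.07 -0.23  0.49 -1.46]
```

No contact force at a tip height of 0.093, so the catch is holding. I'll withdraw and check.

>>> carry_out:
  series:
    - {"tx": -0.5, "ty": 0, "tz": 0, "rx": 0, "ry": 0, "rz": 0}
    - {"tx": -0.8, "ty": 0, "tz": 0, "rx": 0, "ry": 0, "rz": 0}
    - {"tx": -0.8, "ty": 0, "tz": 0.5, "rx": 0, "ry": 0, "rz": 0}
    - {"tx": -0.5, "ty": 0, "tz": 0.9, "rx": 0, "ry": 0, "rz": 0}
    - {"tx": 0, "ty": 0, "tz": 0.9, "rx": 0, "ry": 0, "rz": 0}

```text
clock: 22.92
eef_pos: [0.473, -0.0189, 0.2196]
orientation: [0.025, -0.706, 0.025, 0.708]
wrist_force: [-0.7, 0.4, 0.3]
gripper_width: 0.003
```

```bash
python3 - <<'E'
from h import *
s=st()
p,d=read_camera('wrist');cv2.imwrite('pics/w12.png',p)
P=cloud('wrist',d,s);X=(P-O)@U;Y=(P-O)@V;Z=P[...,2]
i=(abs(Z-.059)<.004)&(abs(Y)<.04)&(X<0.0)&(X>-.12);print('box',i.sum(),X[i].min(),Y[i].min(),Y[i].max())
i=(Z>.075)&(Z<.14)&(abs(Y)<.02)&(X>-.03)&(X<.03);print('pad',i.sum(),Z[i].mean(),Z[i].max(),X[i].min())
p,d=read_camera('scene');cv2.imwrite('pics/s12.png',cv2.resize(p[150:300,180:450],None,fx=2.9,fy=2.9,interpolation=cv2.INTER_CUBIC))
E
```

```text
t 22.93 pos [ 0.473  -0.0189  0.2196] shk -0.103 0.0 w 0.003 F [-0.7  0.4  0.3] toolx [-0.002  0.    -1.   ] head -94.13 q [-0.26  0.34  0.26  2.2  -0.15  0.62 -1.54]
box 958 -0.03884952406799359 -0.031210415848601146 0.03090638216170581
pad 3638 0.09068094106316714 0.09491780045640738 -0.028146898387062625
```

View pics/w12.png

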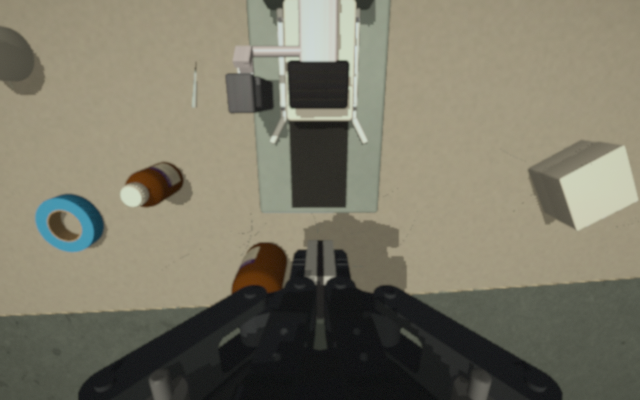

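View pics/s12.png

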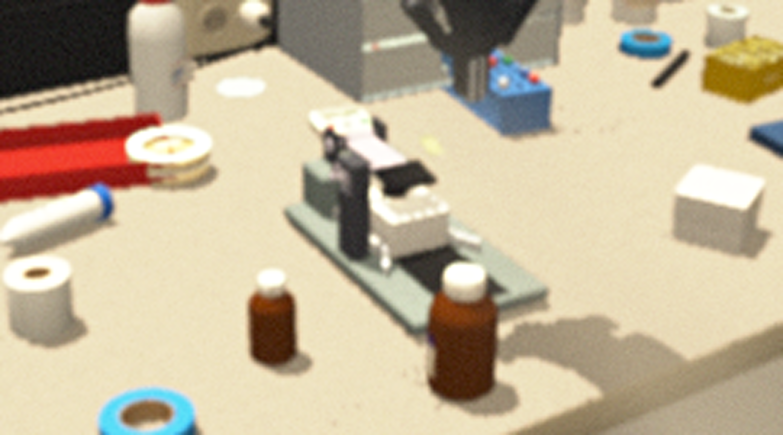

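```bash
python3 - <<'E'
from h import *
s=observe();print(s['joint_vel'].round(3));print(sign_off())
E
```

```text
[ 0.01   0.039 -0.004 -0.084 -0.007 -0.033  0.007]
the job is handed in; nothing more can be done
None
```

The job is handed in: the bottle is off the shaker, the oblong box is home on the bed, and the lever is down and held by its catch. `sign_off` gave no verdict. The last clock reading before hand-in was about 23 s of the 72 s.

- **Bottle:** I gripped the small brown bottle on the bed and stood it on the bench to the left of the shaker, at about (0.48, 0.16) m. It is upright in both the scene and wrist pictures.
- **Box:** I set the oblong box on the bed in front of the rails and slid it partway in. I then pushed its rear end with the fingers until it stopped against about 9 N. The final check puts its rear end about 39 mm on the loading side of the shaker origin (40 mm is exact), centred between the rails and straight.
- **Lever:** I pressed the pad along its arc to the end stop, peaking at about 42 N. When I lifted the fingers the contact force dropped to zero. The pad stayed at about 91 mm, against about 90 mm when latched.
- **Bystanders and clearance:** I did not touch the square box, the film roll or the tape roll, and they look unmoved. At hand-in the gripper was well clear, at about 0.22 m height.

No check failed. One move call was refused for leaving out some row fields, before anything had moved, and I sent it again with all of them filled in.

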